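# Close a gallery spotlight's iris back to its tape mark

## Robot

A 7-joint arm with a two-finger parallel gripper is mounted at the origin on the work surface. World frame = base frame: x ahead of the robot, y to its left, z up, the work surface at z = 0. Lengths are in m, angles in rad, forces in N, time in s.
With the tool pointing down it reaches from about 0.425 to 0.95 m from the base axis. Payload 4.7 kg.
Tool frame: the origin (TCP) lies at the very end of the fingers, on their centre line; the grasp point (between the pads) lies 19 mm behind it; z points along the fingers, y is the direction in which the jaws open and shut (so a half turn about z gives the same grasp; the last joint's range is limited). The gripper opens to 85 mm and grips with 20 to 120 N. Pads are 22 mm wide; open, the fingers measure 114 mm over their backs; the gripper's body (76 mm by 85 mm) begins 54 mm behind the grasp point. The pads swing forward as they close: fully open they stand 13 mm farther back than shut.
Start: joints at [-1.226, 0.469, -0.049, 1.532, 0.024, 1.141, -0.082], TCP at [0.246, 0.628, 0.231] pointing down, gripper open.
Joint ranges: [-2.59, 2.59], [-0.33, 1.99], [-1.39, 1.29], [0.1, 2.45], [-1.04, 4.18], [0.21, 1.99], [-2.66, 2.66]. Speed limits (rad/s): [2.57, 2.57, 3.14, 3.14, 3.14, 3.14, 3.14].

## Interface

Orientations are given as a unit quaternion [w, x, y, z].
In Python, from plant import state, snapshot, hand_in gives the robot as it stands.
- The arm moves only by the tool apply_moves, never from a script. Its argument "rows" is a list of rows, each a list of 3 entries, a list of its own where there are three numbers: the turn, a rotation vector about the tool's x, y, z in rad, then the shift along the tool's x, y, z in cm, then the opening in per cent of the stroke, from 0 (shut) to 100 (fully open). In form: [[[rx, ry, rz], [tx, ty, tz], claw], ...]. A call has 1 to 5 rows; each row shifts and turns the commanded pose from where the row before left it, along the tool's axes as they then stand; what a row does not reach is not made up. A row lasts 1/12 s, in which the tool goes at most 41.7 mm and 7.16 degrees, less where a joint would pass 70% of its speed; a pose out of reach is approached as far as the arm can. A call with a gripper value outside its range is refused whole. The fingers move at their own pace and stop on an object; "force" is the grip in N (left out, the last holds). Time passes only in rows, so rows that do not move let the fingers close. It gives the time, the measured TCP pose, the force and the opening at its end, in the units of the state.
- state(): the state, without advancing time (a new reading comes with each control period).
- snapshot(name): name is "side" or "top" or "wrist"; returns a dict with "img" (480x640x3 uint8, blue, green, red), "range_z" (480x640 float32, m along the optical axis (not along the pixel's ray), 0 where there is no reading), "fov_y" (degrees; the focal length in pixels is half the picture's height over the tangent of half this angle, whatever the lens; pixels are square), "cx", "cy" (the principal point, pixels), "world_to_cam" (4x4, takes a point from world to camera coordinates). Camera axes: x right, y down, z forward; pixel columns grow to the right and rows downward; lengths in m; the calibration is good to about 2 mm. The wrist camera is an equidistant fisheye: a pixel r from the principal point sees the ray r / f radians off the axis. A picture is of the moment at which its call begins.
- hand_in(): hands the job in, once; it reports no verdict.
The state is a dict: "clock": time; "joints": joint angles; "qvel": joint speeds; "joint_torque": joint torques, N m; "eef_pos": TCP position; "tool_rot": TCP orientation; "force": force on the tool from outside, world axes, zero at the start; "wrist_torque": the same for the moment, N m; "grip_width": opening from 0.0 (shut) to 1.0 (fully open).
Only numpy, scipy, OpenCV 4.12 (cv2) and the standard library are available. Lean on these libraries where they do the work, as an engineer would, in place of code of your own. Each camera call takes 0.05 s, during which the arm holds its last target.

## Task

Bring the spotlight's iris back to the marked setting, approaching the mark from open as usual to take up the play in the blades: with closed fingertips gently push the iris lever round to the fully open end of its arc (the end with the large white dot), then push it back the other way until the white line on the ring lines up with the strip of orange tape on the scale, and leave it there. Only push the lever, never pinch or force it; keep the lamp standing and aimed as it is, and leave the pens and other things on the table where they are.

Things in the scene. Friction and masses are not known exactly. Their poses are not given: they have to be found in the camera images.
- spotlight: White table-top gallery spotlight, loose but heavy (5.5 kg). Origin: centre of the underside of its round black foot (230 mm dia). x: along its level beam, y: its left, z up. Round barrel, 100 to 132 mm dia, from x = -140 to 188 mm, its axis 135 mm above the table. Yoke arms and black clamp knobs at x = 0 reach out to y = +-104 mm and 157 mm high; above 210 mm there is only the lever.
- iris_ring (a joint): Angle of the black iris ring (132 mm dia) with its lever about the barrel axis, rad. 0: lever straight up; positive: it leans to the lamp's left (+y) and the iris opens. Stops at +0.8 (fully open, large white dot on the collar) and -0.8 (closed, small white dot). Friction holds it where left; 2.5 N at the knob moves it.
- lever_knob (a point): Centre of the blue ball knob (24 mm dia) at the lever's end, 118 mm from the barrel axis, in the plane x = 55 mm of the spotlight. A spring-steel stem 8 mm dia joins it to the ring, 40 mm long, bending about 1 mm per 2.5 N at the knob. z axis of this point: along the lever, outward. Free space for a finger on both sides.
- index_line (a point): The white line on the black ring, at the same angle as the lever, at the ring's edge next to the scale collar, 67 mm from the barrel axis. Its z axis points radially outward; turns with the ring.
- tape_mark (a joint): Angle of the middle of the orange tape strip on the fixed aluminium scale collar (132 mm dia, just ahead of the ring), rad, same sense and zero as the iris ring: the ring is set when the two agree. The tape is stuck down and does not move.
- tape_line (a point): Middle of the strip of orange tape (10 mm wide round the collar, 25 mm along the barrel) at the collar's edge next to the ring, 67 mm from the barrel axis; its z axis points radially outward.
- iris_axis (a point): Point on the barrel axis in the middle plane of the iris ring, 55 mm ahead of the spotlight's origin and 135 mm above the table; axes parallel to the spotlight's.
- lens_front (a point): Centre of the front lens, 188 mm ahead of the spotlight's origin, on the barrel axis.
- pen_jar: Glass jar 76 mm dia, 95 mm high, with pens and brushes to about 190 mm high. Origin: centre of its underside.
- standing_marker: Black marker pen 23 mm dia, standing upright, 140 mm high, easily knocked over. Origin: centre of its foot.
- lying_marker: White marker with blue cap, 140 mm long, 18 mm thick, lying along its x axis. Origin: centre of its underside.
- tape_roll: Roll of orange tape lying flat, 100 mm dia, 24 mm high. Origin: centre of its underside.
- ink_bottle: Dark blue ink jar 54 mm dia, 75 mm high. Origin: centre of its underside.
- steel_ruler: Steel ruler 300 x 30 x 4 mm lying along its x axis. Origin: centre of its underside.
Things that resemble listed ones, but are neither listed nor needed, are in the scene too. There is more than one size of the standing_marker; the job needs the largest.

How it is judged:
By the outcome, as a careful person would: the job done as asked, in the order asked, and still so for the second after the job is handed in, with the robot touching nothing.
It also fails if it takes over 61 s, if anything falls off the work surface, if the arm or the gripper's body presses on something with over 40 N, if the wrist force passes 120 N, or if a joint passes its speed limit or range.

## Working session

There is one attempt and no reset: what is moved stays moved. The work goes in short steps, Python scripts to look and compute and a tool call to move; the robot and the scene stay as the last step left them, time stands still between calls to the robot, and variables do not carry over. Pictures are saved under pics/ and viewed, and the job is handed in when it is done.

Besides the shell and the picture viewer there is one more tool, called after ">>>" as name(argument=value, ...) on one line, values as JSON. apply_moves: Moves the arm, as the interface text tells. Its arguments: {"type":"object","properties":{"rows":{"type":"array"},"force":{"type":"number"}},"required":["rows"]}

```bash
ls; mkdir -p pics
python3 - <<'E'
from plant import state, snapshot
import cv2,numpy as np
s=state();print(s)
for n in ["side","top","wrist"]:
    d=snapshot(n);cv2.imwrite(f"pics/{n}0.png",d["img"]);np.savez(f"{n}0.npz",**d)
    print(n,d["fov_y"],d["cx"],d["cy"],np.round(d["world_to_cam"],3).tolist())
E
```

```text
pics
{'clock': 0.0, 'joints': array([-1.22586244,  0.46944226, -0.04858888,  1.53369339,  0.02406375,
        1.14098501, -0.08229215]), 'qvel': array([-2.60718936e-04, -8.87370152e-04,  6.93247501e-04, -3.45838773e-05,
       -4.92628916e-04,  6.47033773e-04, -2.25745826e-04]), 'joint_torque': array([-2.82574338e-04, -5.10301709e+01, -4.64405667e-02, -2.37716013e+01,
        1.07425265e-02,  7.30480766e-03, -1.76260755e-06]), 'eef_pos': array([0.24627288, 0.62784556, 0.23026106]), 'tool_rot': array([-1.60518492e-04,  1.85821044e-01,  9.82583123e-01, -9.58718660e-04]), 'force': array([ 0.34750113,  0.65507813, -0.12052027]), 'wrist_torque': array([ 0.04722706,  0.00722135, -0.00251161]), 'grip_width': 1.0011622022330469}
side 51.01185063400258 315.97324323756175 238.35275888318588 [[0.855, -0.518, 0.012, -0.517], [-0.344, -0.585, -0.734, 0.309], [0.387, 0.624, -0.679, 1.014], [0.0, 0.0, 0.0, 1.0]]
top 42.40628957181585 322.100192172195 243.25749749939195 [[0.023, -1.0, -0.008, -0.01], [-0.992, -0.022, -0.12, 0.609], [0.12, 0.011, -0.993, 1.512], [0.0, 0.0, 0.0, 1.0]]
wrist 65.70646984690485 321.4147362924986 237.95518309788307 [[0.366, 0.931, -0.002, -0.674], [0.888, -0.348, 0.3, -0.038], [0.278, -0.112, -0.954, 0.381], [0.0, 0.0, 0.0, 1.0]]
```

View pics/side0.png

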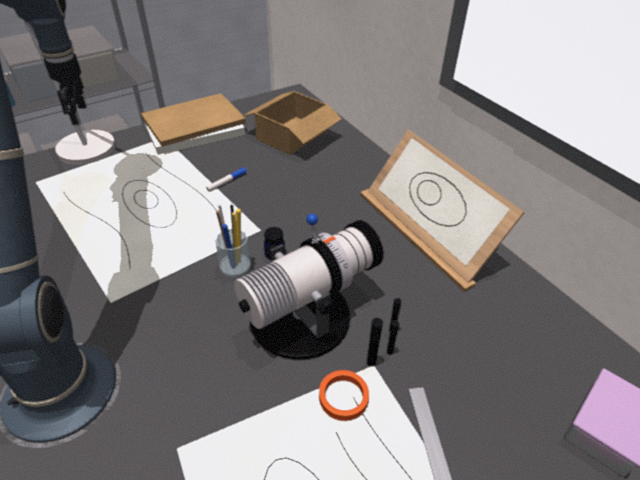

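View pics/top0.png

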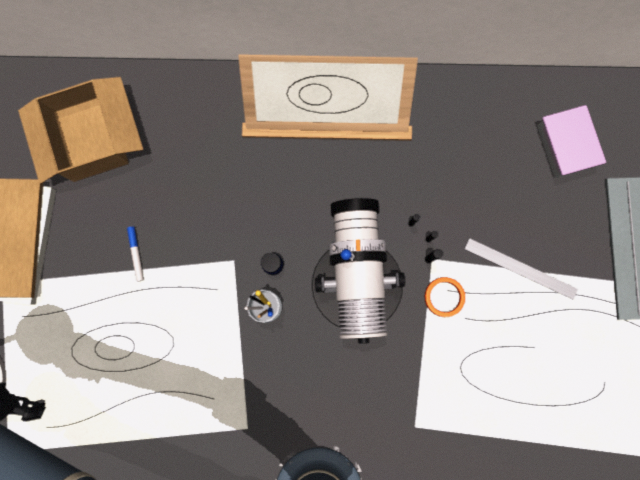

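View pics/wrist0.png

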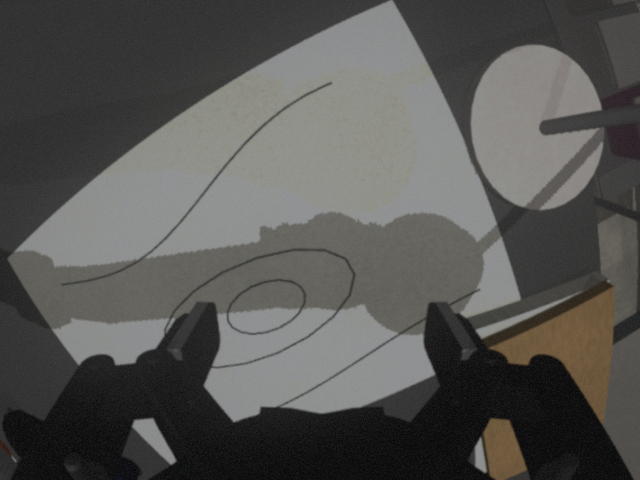

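The lamp stands near (358,285) in the top view, beam away from the robot. The blue knob is at (346,255), leaning left, the tape at (358,245). Next, enlarged crops.

```bash
cat > h.py <<'E'
import numpy as np,cv2
def K(d):
    f=240/np.tan(np.radians(float(d["fov_y"]))/2); return f,float(d["cx"]),float(d["cy"])
def ray(d,u,v,fish=False):
    f,cx,cy=K(d);x,y=(u-cx)/f,(v-cy)/f
    if fish:
        r=np.hypot(x,y); k=np.sin(r)/r if r>1e-9 else 1; c=np.array([x*k,y*k,np.cos(r)])
    else: c=np.array([x,y,1.])
    W=np.array(d["world_to_cam"],float);R=W[:3,:3]; return -R.T@W[:3,3], R.T@c
def atz(d,u,v,z,fish=False):
    o,r=ray(d,u,v,fish); return o+r*(z-o[2])/r[2]
def atd(d,u,v,fish=False):
    o,r=ray(d,u,v,fish); f=np.array(d["world_to_cam"])[2,:3]; return o+r*float(d["range_z"][int(round(v)),int(round(u))])/(f@r)
def proj(d,p,fish=False):
    W=np.array(d["world_to_cam"],float);c=W[:3,:3]@p+W[:3,3];f,cx,cy=K(d)
    if fish:
        rho=np.hypot(c[0],c[1]);t=np.arctan2(rho,c[2]);return np.array([cx+f*t*c[0]/rho,cy+f*t*c[1]/rho])
    return np.array([cx+f*c[0]/c[2],cy+f*c[1]/c[2]])
def tri(*obs):
    A=np.zeros((3,3));b=np.zeros(3)
    for o,r in obs:
        r=r/np.linalg.norm(r);P=np.eye(3)-np.outer(r,r);A+=P;b+=P@o
    return np.linalg.solve(A,b)
def crop(d,x0,y0,w,h,s,name):
    cv2.imwrite(name,cv2.resize(d["img"][y0:y0+h,x0:x0+w],None,fx=s,fy=s,interpolation=cv2.INTER_CUBIC))
E
python3 - <<'E'
from h import *
t=dict(np.load("top0.npz"));s=dict(np.load("side0.npz"))
crop(t,290,190,150,110,5,"pics/t0c.png");crop(s,230,200,160,120,5,"pics/s0c.png")
E
```

```text
(no output)
```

View pics/t0c.png

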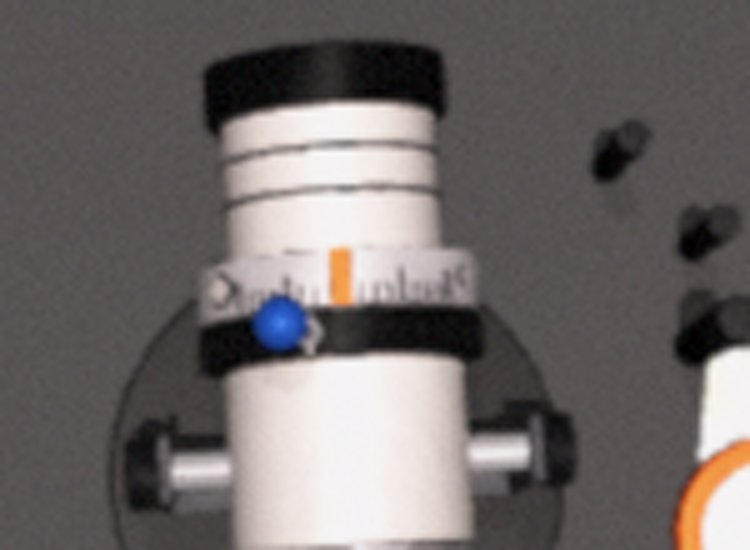

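View pics/s0c.png

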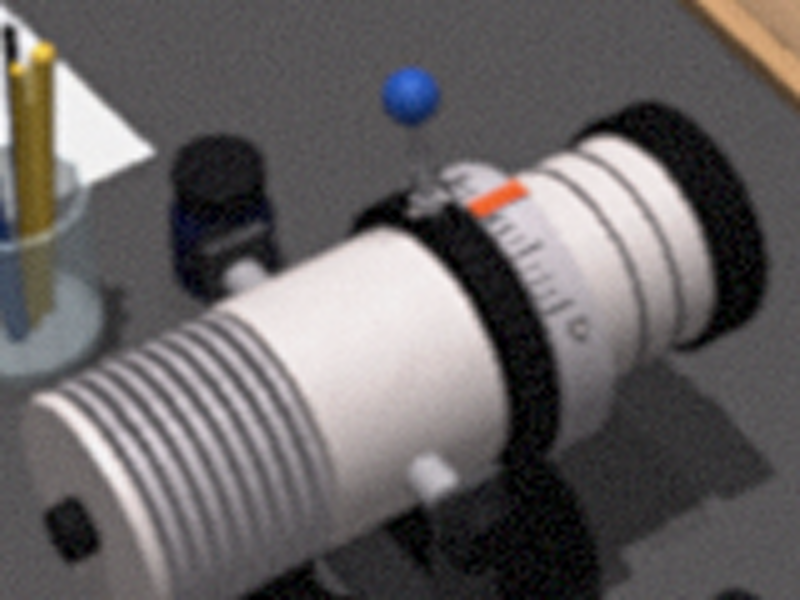

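Run:
```python
from h import *
t=dict(np.load("top0.npz"));s=dict(np.load("side0.npz"))
kn=tri(ray(t,346,254.6),ray(s,312.2,219.2));print("knob",kn,proj(t,kn),proj(s,kn), atd(t,346,255),atd(s,312,219))
tp=tri(ray(t,358,250.6),ray(s,326.4,242));print("tape",tp,proj(t,tp),proj(s,tp))
L=atz(t,290+128/5,190+465/5,.135);R=atz(t,290+575/5,190+450/5,.135);print(L,R,(L+R)/2,np.degrees(np.arctan2((L-R)[1],(L-R)[0]))-90)
# depth cylinder fit
from scipy.optimize import least_squares
P=[]
for d in (t,s):
    f,cx,cy=K(d);W=d["world_to_cam"].astype(float);v,u=np.mgrid[0:480,0:640];z=d["range_z"]
    c=np.stack([(u-cx)/f*z,(v-cy)/f*z,z],-1)[z>0];p=(c-W[:3,3])@W[:3,:3];P.append(p)
for i,p in enumerate(P):
    m=(abs(p[:,0]-.6)<.3)&(abs(p[:,1])<.25)&(p[:,2]>.16)&(p[:,2]<.206);q=p[m]
    print(i,len(q),q.min(0),q.max(0),np.median(q,0)); np.save(f"q{i}.npy",q)
q=np.load("q0.npy")
for x in np.arange(.4,.85,.02):
    r=q[abs(q[:,0]-x)<.01]
    if len(r)>5: print(round(x,2),len(r),r[:,1].min().round(4),r[:,1].max().round(4),r[:,2].max().round(4))
```

```text
knob [ 0.56051223 -0.05125438  0.2516165 ] [346.16915789 254.26957387] [311.81284595 219.25055779] [ 0.55819284 -0.05071489  0.25876355] [ 0.55713447 -0.05757024  0.25841309]
tape [ 0.57645365 -0.07993072  0.20307271] [358.49252352 249.6763184 ] [325.2900695  242.14386976]
[0.50389848 0.01522428 0.135     ] [ 0.51552569 -0.19242324  0.135     ] [ 0.50971209 -0.08859948  0.135     ] 3.204927144654448
0 5704 [ 0.3797304  -0.17332683  0.16003875] [0.69896266 0.17112817 0.20593384] [ 0.54096638 -0.08322927  0.18262693]
1 5674 [ 0.37905365 -0.1741446   0.16000496] [0.69928478 0.17642508 0.2059678 ] [ 0.52278436 -0.10126056  0.18300491]
0.4 312 -0.1446 -0.0475 0.1953
0.42 340 -0.1421 0.1405 0.1972
0.44 313 -0.142 0.1711 0.1959
0.46 351 -0.1396 0.1618 0.1959
0.48 417 -0.1394 0.1496 0.1966
0.5 392 -0.1733 0.0002 0.1967
0.52 389 -0.1731 -0.0019 0.1971
0.54 386 -0.1341 -0.0218 0.1992
0.56 398 -0.1453 -0.0214 0.2057
0.58 436 -0.1429 -0.0209 0.2059
0.6 348 -0.1427 -0.0186 0.2059
0.62 333 -0.124 -0.034 0.1928
0.64 319 -0.1191 -0.0312 0.1919
0.66 353 -0.1212 -0.0215 0.195
0.68 381 -0.1234 -0.0212 0.2013
0.7 104 -0.1231 -0.0234 0.1963
```

```bash
cat > fit.py <<'E'
from h import *
from scipy.optimize import least_squares
def lamp(P):
    X,Y,yaw=P; c,s=np.cos(yaw),np.sin(yaw); R=np.array([[c,-s,0],[s,c,0],[0,0,1]]); return R,np.array([X,Y,0])
def pt(P,x,r,a):
    R,o=lamp(P); return o+R@np.array([x,r*np.sin(a),.135+r*np.cos(a)])
E
python3 - <<'E'
from fit import *
t=dict(np.load("top0.npz"));s=dict(np.load("side0.npz"))
q=np.vstack([np.load("q0.npy"),np.load("q1.npy")]); 
q=q[(q[:,1]>-.165)&(q[:,1]<0)&(q[:,2]>.165)]
for nm,src in (("top",np.load("q0.npy")),("side",np.load("q1.npy")),("both",q)):
    q=src[(src[:,1]>-.15)&(src[:,1]<-.015)&(src[:,2]>.165)&(src[:,0]>.4)&(src[:,0]<.69)]
    b=((q[:,0]-.4)/.01).astype(int);nb=b.max()+1
    def f(p):
        lat=(q[:,1]-p[0]-np.tan(p[1])*(q[:,0]-.51))*np.cos(p[1]); return np.hypot(lat,q[:,2]-.135)-p[2+b]
    r=least_squares(f,np.r_[-.0886,.05,np.full(nb,.058)],loss="soft_l1",f_scale=.001)
    print(nm,r.x[:2],np.degrees(r.x[1]),np.round(r.x[2:],4),np.abs(r.fun).mean())
E
```

```text
top [-0.0865142   0.07991241] 4.578643907196388 [0.0472 0.0476 0.0457 0.0459 0.0505 0.0444 0.0536 0.056  0.0563 0.0562
 0.0562 0.0558 0.0562 0.0562 0.0563 0.0642 0.0666 0.0658 0.0666 0.0661
 0.0509 0.0502 0.0507 0.0504 0.0507 0.0504 0.0522 0.0567 0.057 ] 0.0032637315058468078
side [-0.08410925  0.08268196] 4.7373275156515975 [0.0534 0.0534 0.0533 0.0533 0.0534 0.0535 0.054  0.0565 0.057  0.0569
 0.0568 0.057  0.057  0.057  0.057  0.0636 0.0675 0.0669 0.0673 0.0671
 0.0662 0.0512 0.0513 0.0514 0.0512 0.0514 0.0525 0.0578 0.0581] 0.0022165567336707164
both [-0.08550675  0.08104823] 4.643721409069084 [0.052  0.0523 0.0521 0.0521 0.0522 0.0515 0.0537 0.056  0.0565 0.0564
 0.0564 0.0564 0.0565 0.0565 0.0565 0.0638 0.0669 0.0662 0.0667 0.0664
 0.0521 0.0506 0.0509 0.0508 0.0508 0.0508 0.0522 0.0572 0.0574] 0.0029095986769034523
```

Run:
```python
from fit import *
from scipy.optimize import minimize_scalar
from scipy.spatial.transform import Rotation as Ro
t=dict(np.load("top0.npz"));s=dict(np.load("side0.npz"));w=dict(np.load("wrist0.npz"))
for n,d in (("top",t),("side",s),("wrist",w)):
    W=d["world_to_cam"];print(n,"cam",-W[:3,:3].T@W[:3,3])
q=[.000161*-1,.185821,.982583,-.000959];R=Ro.from_quat(q,scalar_first=True).as_matrix();W=w["world_to_cam"]
print("cam in tool",R.T@(-W[:3,:3].T@W[:3,3]-[.2463,.6278,.2303]), (W[:3,:3]@R).round(3))
for P in ((.51,-.0866,.056),(.51,-.0855,.081)):
  for n,d,k,tp in (("top",t,(346,254.6),(358,250.6)),("side",s,(312.2,219.2),(326.4,242))):
    for nm,x,r,px in (("knob",.055,.118,k),("tape",.066,.067,tp)):
        f=lambda a:np.hypot(*(proj(d,pt(P,x,r,a))-px)); m=minimize_scalar(f,bounds=(-.8,.8),method="bounded");print(P,n,nm,m.x.round(3),m.fun.round(2))
print("jar",atz(t,264,305,.095),"ink",atz(t,272,263,.075))
for u,v in ((258,294),(262,296),(270,312),(266,299)): print("pen",atd(t,u,v))
```

```text
top cam [ 0.42303158 -0.01299475  1.57458567]
side cam [ 0.15657326 -0.71989057  0.92062987]
wrist cam [0.1743905  0.65691357 0.37293305]
cam in tool [ 0.07756919  0.00056651 -0.14263752] [[-0.     1.     0.   ]
 [-0.954 -0.    -0.3  ]
 [-0.3   -0.001  0.954]]
(0.51, -0.0866, 0.056) top knob 0.282 1.37
(0.51, -0.0866, 0.056) top tape 0.061 0.53
(0.51, -0.0866, 0.056) side knob 0.305 0.36
(0.51, -0.0866, 0.056) side tape 0.022 1.46
(0.51, -0.0855, 0.081) top knob 0.261 1.07
(0.51, -0.0855, 0.081) top tape 0.02 0.54
(0.51, -0.0855, 0.081) side knob 0.274 0.38
(0.51, -0.0855, 0.081) side tape -0.018 1.43
jar [0.45102307 0.13764645 0.095     ] ink [0.55353248 0.12367737 0.075     ]
pen [0.47409575 0.14446475 0.16998722]
pen [0.4707302  0.13823943 0.14154801]
pen [0.43417239 0.11574346 0.17189379]
pen [0.46629874 0.13658705 0.0623849 ]
```

>>> apply_moves(rows=[[[0,0,0.12],[0,0,-1.5],0],[[0,0,0.12],[0,0,-1.5],0],[[0,0,0.12],[0,0,-1.5],0],[[0,0,0.12],[0,0,-1.5],0],[[0,0,0.12],[0,0,-1.5],0]], force=20)

```text
clock: 0.57
eef_pos: [0.2463, 0.6282, 0.3066]
tool_rot: [0.0, 0.47, 0.882, -0.0]
force: [0.2, -0.2, 0.3]
grip_width: 0.304
```

>>> apply_moves(rows=[[[0,0,0.12],[0,0,-1.5],0],[[0,0,0.12],[0,0,-1.5],0],[[0,0,0.12],[0,0,-1.5],0],[[0,0,0.12],[0,0,-1.5],0],[[0,0,0.04],[0,0,0],0]])

```text
clock: 0.98
eef_pos: [0.2468, 0.6294, 0.3697]
tool_rot: [-0.001, 0.681, 0.732, 0.002]
force: [-0.2, 0.5, 1.1]
grip_width: -0.002
```

```bash
cat >> fit.py <<'E'
from scipy.spatial.transform import Rotation as Ro
P0=(.51,-.086,.07)
def rel(goal,verb=True):
    from plant import state
    s=state();R=Ro.from_quat(s["tool_rot"],scalar_first=True).as_matrix()
    print("clock",s["clock"].__round__(2),"tcp",s["eef_pos"].round(4),"az x",np.degrees(np.arctan2(R[1,0],R[0,0])).round(2),"z",R[:,2].round(4),"F",s["force"].round(2))
    for g in goal: print("goal",np.round(g,4),"tool shift cm",(R.T@(np.array(g)-s["eef_pos"])*100).round(2))
E
python3 - <<'E'
from fit import *
rel([pt(P0,.055,.22,-.05)+[0,0,.0]])
E
```

```text
clock 0.98 tcp [0.2468 0.6294 0.3697] az x 94.15 z [ 0.0018  0.0051 -1.    ] F [-0.24  0.55  1.06]
goal [ 0.5656 -0.0931  0.3547] tool shift cm [-74.38  26.57   1.19]
```

>>> apply_moves(rows=[[[0,0,0],[-3.7,1.3,0],0],[[0,0,0],[-3.7,1.3,0],0],[[0,0,0],[-3.7,1.3,0],0],[[0,0,0],[-3.7,1.3,0],0],[[0,0,0],[-3.7,1.3,0],0]])

```text
clock: 1.4
eef_pos: [0.3258, 0.447, 0.366]
tool_rot: [0.0, 0.679, 0.734, -0.0]
force: [1.0, 0.5, 0.4]
grip_width: -0.003
```

>>> apply_moves(rows=[[[0,0,0],[-3.7,1.3,0],0],[[0,0,0],[-3.7,1.3,0],0],[[0,0,0],[-3.7,1.3,0],0],[[0,0,0],[-3.7,1.3,0],0],[[0,0,0],[-3.7,1.3,0],0]])

```text
clock: 1.82
eef_pos: [0.4047, 0.2674, 0.3662]
tool_rot: [-0.0, 0.679, 0.734, -0.0]
force: [1.0, 0.0, -0.1]
grip_width: 0.001
```

>>> apply_moves(rows=[[[0,0,0],[-3.7,1.3,0],0],[[0,0,0],[-3.7,1.3,0],0],[[0,0,0],[-3.7,1.3,0],0],[[0,0,0],[-3.7,1.3,0],0],[[0,0,0],[-3.7,1.3,0],0]])

```text
clock: 2.23
eef_pos: [0.4837, 0.0881, 0.3663]
tool_rot: [-0.0, 0.679, 0.734, 0.0]
force: [0.7, 0.6, 0.5]
grip_width: -0.001
```

>>> apply_moves(rows=[[[0,0,0],[-3.7,1.3,0],0],[[0,0,0],[-3.7,1.3,0],0],[[0,0,0],[-3.7,1.3,0],0],[[0,0,0],[0,0,0],0],[[0,0,0],[0,0,0],0]])

```text
clock: 2.65
eef_pos: [0.531, -0.0203, 0.3661]
tool_rot: [0.0, 0.681, 0.732, -0.0]
force: [-0.2, 0.8, 0.3]
grip_width: 0.0
```

Run:
```python
from fit import *
from plant import snapshot
rel([pt(P0,.055,.22,0)])
d=snapshot("wrist");np.savez("w1.npz",**d);cv2.imwrite("pics/w1.png",d["img"])
```

```text
clock 2.65 tcp [ 0.531  -0.0203  0.3661] az x 94.08 z [-4.e-04 -8.e-04 -1.e+00] F [-0.18  0.82  0.34]
goal [ 0.5649 -0.0822  0.355 ] tool shift cm [-6.41  2.93  1.11]
```

View pics/w1.png

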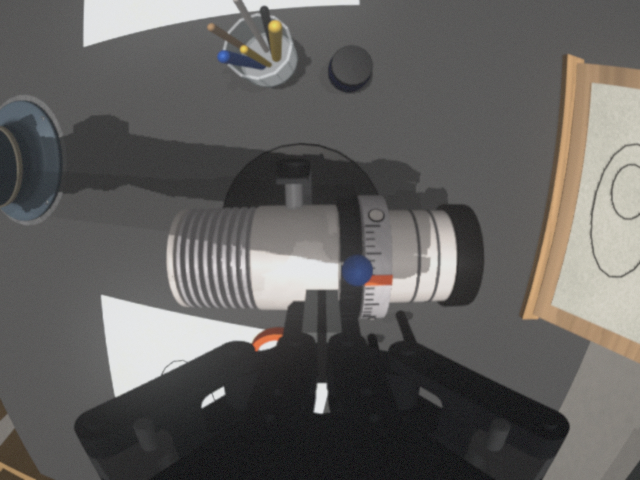

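The knob shows at (357,270), the tape at (379,280) and the large dot at (375,215), on the lamp's left. The pens are well clear. I'll check the knob's location with this camera.

Run:
```python
from fit import *
t=dict(np.load("top0.npz"));s=dict(np.load("side0.npz"));w=dict(np.load("w1.npz"))
crop(w,280,180,160,150,5,"pics/w1c.png")
kn=tri(ray(t,346,254.6),ray(s,312.2,219.2),ray(w,357,270,True));print("knob",kn)
for d,f,p in((t,0,(346,254.6)),(s,0,(312.2,219.2)),(w,1,(357,270))):print(proj(d,kn,f)-p)
R,o=lamp(P0);print("in lamp",R.T@(kn-o)-[0,0,.135])
for x,n in((-.14,"rear"),(.188,"front"),(0,"o")):
    print(n,proj(w,pt(P0,x,0,0),True))
for a in(-.8,0,.8):print(a,proj(w,pt(P0,.055,.118,a),True),proj(w,pt(P0,.067,.067,a),True))
```

```text
knob [ 0.56051006 -0.04978385  0.24937847]
[-0.54614514 -0.2375963 ]
[-0.76272504  0.47845125]
[1.42432401 2.21037577]
in lamp [0.05291942 0.03259464 0.11437847]
rear [175.93667483 257.78757985]
front [465.62805646 258.0611382 ]
o [298.34415592 258.95350137]
-0.8 [352.28693338 369.46890471] [362.99967021 319.43700086]
0 [359.83448732 312.14784884] [367.67997268 284.95165047]
0.8 [359.15984807 196.25206189] [367.30032096 228.00847732]
```

View pics/w1c.png

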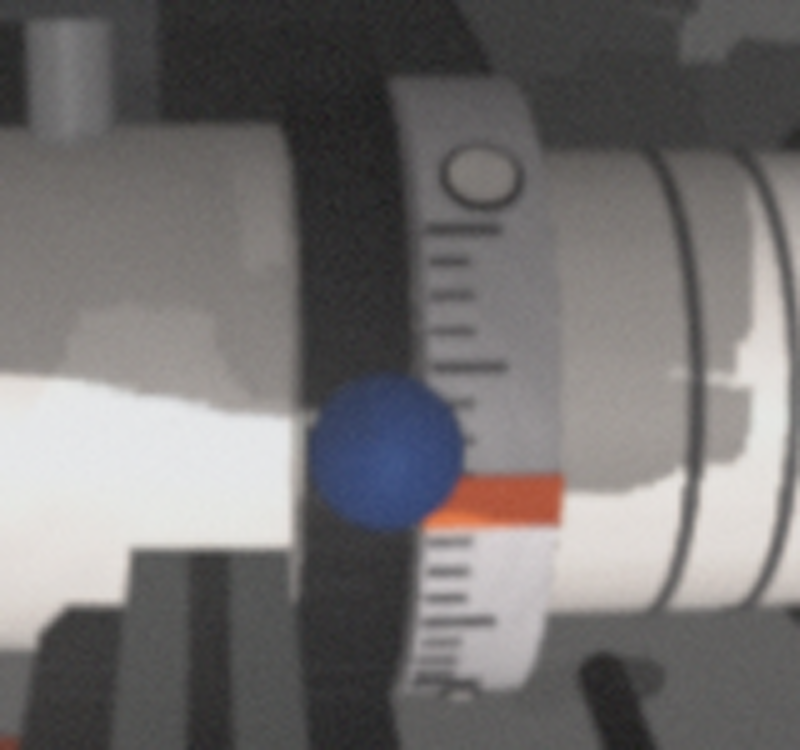

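>>> apply_moves(rows=[[[0,-0.1,0],[0,0.6,0],0],[[0,-0.1,0],[0,0.6,0],0],[[0,-0.1,0],[0,0.6,0],0],[[0,-0.1,0],[0,0.6,0],0],[[0,0,0],[0,0.5,0],0]])

```text
clock: 3.12
eef_pos: [0.5597, -0.0074, 0.3639]
tool_rot: [0.145, 0.661, 0.724, -0.135]
force: [0.5, 1.9, 0.2]
grip_width: 0.002
```

```bash
cat >> fit.py <<'E'
def tcpL(P,a,gap=0,e=.008,tilt=.4,side=-1,half=.011,x=.054):
    R,o=lamp(P); k=np.array([.118*np.sin(a),.135+.118*np.cos(a)])
    xt=np.array([np.cos(tilt),-np.sin(tilt)]);zt=np.array([-np.sin(tilt),-np.cos(tilt)])
    q=k+side*(.012+half+gap)*xt+e*zt
    return o+R@np.array([x,*q])
E
python3 - <<'E'
from fit import *
rel([tcpL(P0,.28,.015,-.06),tcpL(P0,.28,.015),tcpL(P0,.28),tcpL(P0,.5),tcpL(P0,.65),tcpL(P0,.8)])
E
```

```text
clock 3.12 tcp [ 0.5597 -0.0074  0.3639] az x 95.26 z [ 0.0314 -0.3881 -0.9211] F [0.53 1.92 0.19]
goal [ 0.5624 -0.0613  0.3185] tool shift cm [-3.2  -0.2   6.28]
goal [ 0.5643 -0.0877  0.2558] tool shift cm [-3.2  -0.23 13.08]
goal [ 0.5633 -0.0739  0.25  ] tool shift cm [-1.7  -0.2  13.08]
goal [ 0.5616 -0.05    0.2401] tool shift cm [ 0.89 -0.15 13.06]
goal [ 0.5606 -0.0352  0.2305] tool shift cm [ 2.63 -0.11 13.37]
goal [ 0.5596 -0.022   0.2188] tool shift cm [ 4.31 -0.08 13.93]
```

>>> apply_moves(rows=[[[0,0,0],[-2.0,-0.1,1.0],0],[[0,0,0],[-1.4,-0.1,2.0],0],[[0,0,0],[0,0,2.5],0],[[0,0,0],[0,0,1.5],0],[[0,0,0],[0,0,0],0]])

```text
clock: 3.53
eef_pos: [0.5601, -0.0753, 0.3125]
tool_rot: [0.143, 0.667, 0.719, -0.136]
force: [-0.9, 0.3, 0.3]
grip_width: -0.0
```

Run:
```python
from fit import *
from plant import snapshot
rel([tcpL(P0,.28,.015),tcpL(P0,.28),tcpL(P0,.8)])
d=snapshot("wrist");np.savez("w2.npz",**d);cv2.imwrite("pics/w2.png",d["img"])
```

```text
clock 3.53 tcp [ 0.5601 -0.0753  0.3125] az x 94.37 z [ 0.0239 -0.3871 -0.9217] F [-0.87  0.26  0.25]
goal [ 0.5643 -0.0877  0.2558] tool shift cm [1.03 0.35 5.72]
goal [ 0.5633 -0.0739  0.25  ] tool shift cm [2.53 0.36 5.72]
goal [ 0.5596 -0.022   0.2188] tool shift cm [8.54 0.4  6.58]
```

View pics/w2.png

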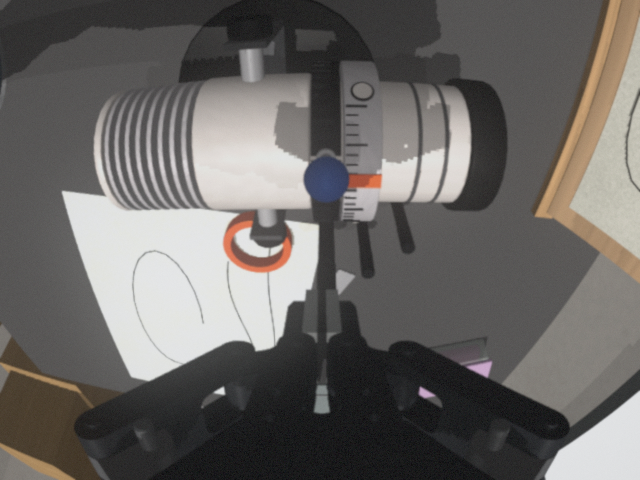

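>>> apply_moves(rows=[[[0,0,0],[0,0.2,2.0],0],[[0,0,0],[0.3,0.1,2.0],0],[[0,0,0],[0.4,0,1.5],0],[[0,0,0],[0,0,0],0],[[0,0,0],[0,0,0],0]])

```text
clock: 4.0
eef_pos: [0.567, -0.0878, 0.2624]
tool_rot: [0.146, 0.666, 0.72, -0.134]
force: [0.0, -0.4, 0.2]
grip_width: 0.0
```

Run:
```python
from fit import *
from plant import snapshot
rel([tcpL(P0,.28,.015),tcpL(P0,.28),tcpL(P0,.8)])
d=snapshot("wrist");np.savez("w3.npz",**d);crop(d,200,60,240,240,2.5,"pics/w3.png")
d=snapshot("side");crop(d,230,120,160,150,4,"pics/s3.png")
```

```text
clock 4.0 tcp [ 0.567  -0.0878  0.2624] az x 94.46 z [ 0.0307 -0.3875 -0.9214] F [ 0.02 -0.45  0.16]
goal [ 0.5643 -0.0877  0.2558] tool shift cm [ 0.28 -0.28  0.59]
goal [ 0.5633 -0.0739  0.25  ] tool shift cm [ 1.78 -0.27  0.59]
goal [ 0.5596 -0.022   0.2188] tool shift cm [ 7.79 -0.22  1.44]
```

View pics/w3.png

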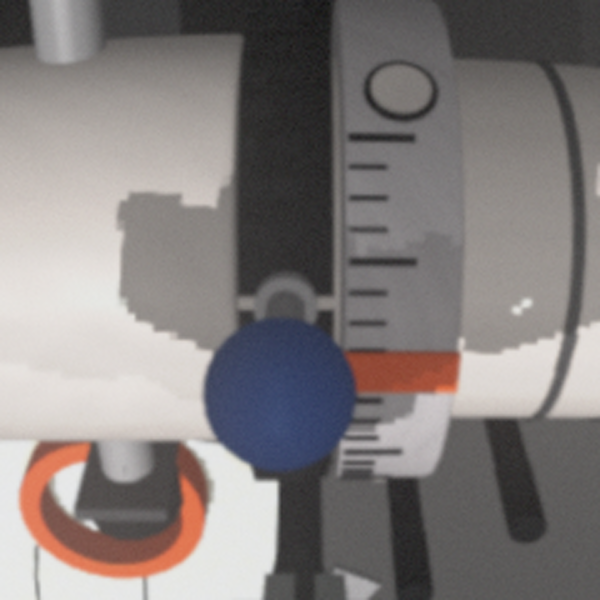

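View pics/s3.png

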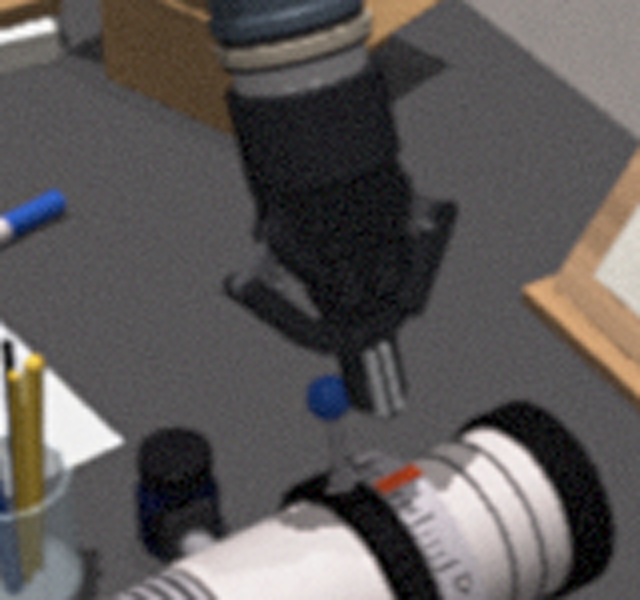

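The knob is about 9 px left of the fingers, so 3 mm sideways, as computed. The ring line shows above the knob near (321,181) full-picture. I'll descend 6 mm and start the gentle push.

>>> apply_moves(rows=[[[0,0,0],[0,-0.3,0.6],0],[[0,0,0],[0.4,0,0],0],[[0,0,0],[0.4,0,0],0],[[0,0,0],[0.4,0,0],0],[[0,0,0],[0,0,0],0]])

```text
clock: 4.52
eef_pos: [0.563, -0.0786, 0.2511]
tool_rot: [0.146, 0.665, 0.72, -0.135]
force: [-0.1, -0.1, -0.7]
grip_width: 0.002
```

>>> apply_moves(rows=[[[0,0,0],[0.3,0,0],0],[[0,0,0],[0.3,0,0],0],[[0,0,0],[0.3,0,0],0],[[0,0,0],[0.3,0,0],0],[[0,0,0],[0.3,0,0],0]])

```text
clock: 4.93
eef_pos: [0.5621, -0.0669, 0.2461]
tool_rot: [0.146, 0.666, 0.719, -0.135]
force: [0.5, -2.5, 2.4]
grip_width: 0.002
```

Run:
```python
from fit import *
from plant import snapshot
rel([tcpL(P0,.28),tcpL(P0,.5),tcpL(P0,.8)])
d=snapshot("wrist");np.savez("w4.npz",**d);crop(d,200,60,240,240,2.5,"pics/w4.png")
```

```text
clock 4.93 tcp [ 0.5621 -0.0669  0.2461] az x 94.36 z [ 0.0305 -0.389  -0.9207] F [ 0.49 -2.52  2.39]
goal [ 0.5633 -0.0739  0.25  ] tool shift cm [-0.8   0.07 -0.08]
goal [ 0.5616 -0.05    0.2401] tool shift cm [ 1.79  0.08 -0.11]
goal [ 0.5596 -0.022   0.2188] tool shift cm [5.2  0.1  0.76]
```

View pics/w4.png

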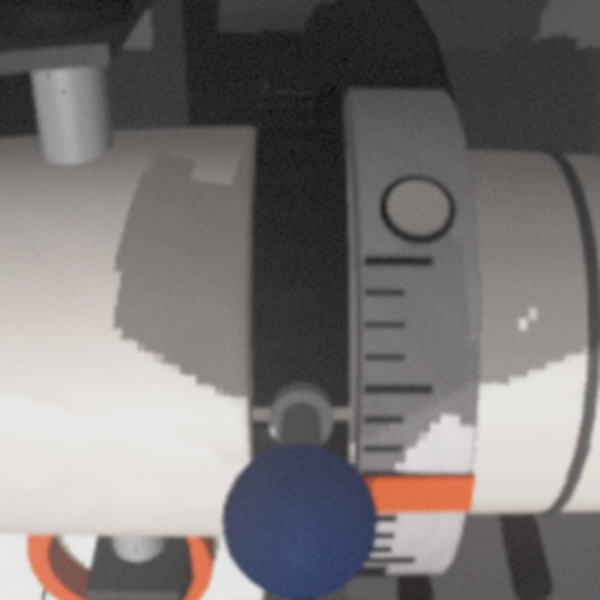

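Contact is made with about 3.4 N on the knob. The white line moved from about 1.3 to 0.8 ticks below the middle major tick, so the ring follows. I'll keep pushing.

>>> apply_moves(rows=[[[0,0,0],[0.3,0,0],0],[[0,0,0],[0.3,0,0],0],[[0,0,0],[0.3,0,0],0],[[0,0,0],[0.3,0,0],0],[[0,0,0],[0.3,0,0.05],0]])

```text
clock: 5.4
eef_pos: [0.5608, -0.0524, 0.2392]
tool_rot: [0.146, 0.666, 0.719, -0.135]
force: [0.1, -1.1, 2.8]
grip_width: -0.003
```

>>> apply_moves(rows=[[[0,0,0],[0.3,0,0.05],0],[[0,0,0],[0.3,0,0.05],0],[[0,0,0],[0.3,0,0.05],0],[[0,0,0],[0.3,0,0.1],0],[[0,0,0],[0.3,0,0.1],0]])

```text
clock: 5.82
eef_pos: [0.5597, -0.0401, 0.23]
tool_rot: [0.146, 0.666, 0.719, -0.135]
force: [-0.1, -1.3, 2.0]
grip_width: -0.0
```

Run:
```python
from fit import *
from plant import snapshot
rel([tcpL(P0,.5),tcpL(P0,.8)])
d=snapshot("wrist");np.savez("w5.npz",**d);crop(d,200,60,240,240,2.5,"pics/w5.png")
```

```text
clock 5.82 tcp [ 0.5597 -0.0401  0.23  ] az x 94.41 z [ 0.0298 -0.3881 -0.9211] F [-0.09 -1.28  1.99]
goal [ 0.5616 -0.05    0.2401] tool shift cm [-1.32  0.11 -0.55]
goal [ 0.5596 -0.022   0.2188] tool shift cm [2.1  0.13 0.33]
```

View pics/w5.png

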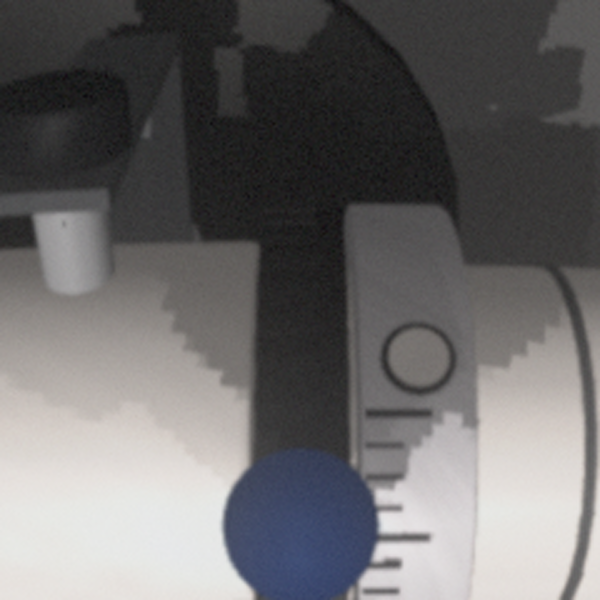

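>>> apply_moves(rows=[[[0,0,0],[0.3,0,0.05],0],[[0,0,0],[0.3,0,0.05],0],[[0,0,0],[0.3,0,0.05],0],[[0,0,0],[0.3,0,0.05],0],[[0,0,0],[0.3,0,0.05],0]])

```text
clock: 6.28
eef_pos: [0.5587, -0.0274, 0.2218]
tool_rot: [0.146, 0.666, 0.719, -0.135]
force: [0.4, -1.7, 0.3]
grip_width: 0.0
```

>>> apply_moves(rows=[[[0,0,0],[0.1,0,0.02],0],[[0,0,0],[0.1,0,0.02],0],[[0,0,0],[0,0,0],0]])

```text
clock: 6.53
eef_pos: [0.5586, -0.0259, 0.2207]
tool_rot: [0.146, 0.666, 0.719, -0.135]
force: [1.9, -2.2, -0.6]
grip_width: 0.002
```

Run:
```python
from fit import *
rel([tcpL(P0,.8)])
```

```text
clock 6.53 tcp [ 0.5586 -0.0259  0.2207] az x 94.42 z [ 0.0296 -0.3884 -0.921 ] F [ 1.89 -2.18 -0.57]
goal [ 0.5596 -0.022   0.2188] tool shift cm [0.42 0.14 0.03]
```

>>> apply_moves(rows=[[[0,0,0],[0.1,0,0.02],0],[[0,0,0],[0.1,0,0.02],0],[[0,0,0],[0,0,0],0]])

```text
clock: 6.78
eef_pos: [0.5584, -0.0244, 0.2196]
tool_rot: [0.146, 0.666, 0.719, -0.135]
force: [0.9, -2.8, -0.7]
grip_width: 0.001
```

>>> apply_moves(rows=[[[0,0,0],[0.1,0,0.02],0],[[0,0,0],[0.1,0,0.02],0],[[0,0,0],[0,0,0],0]])

```text
clock: 7.03
eef_pos: [0.5582, -0.0226, 0.2184]
tool_rot: [0.146, 0.666, 0.719, -0.135]
force: [-0.2, -3.2, -1.1]
grip_width: 0.002
```

Run:
```python
from fit import *
from plant import snapshot
rel([tcpL(P0,.8)])
d=snapshot("wrist");np.savez("w6.npz",**d);crop(d,200,60,240,240,2.5,"pics/w6.png")
d=snapshot("top");np.savez("t6.npz",**d);crop(d,290,190,150,110,5,"pics/t6.png")
```

```text
clock 7.03 tcp [ 0.5582 -0.0226  0.2184] az x 94.42 z [ 0.0295 -0.3884 -0.921 ] F [-0.21 -3.22 -1.08]
goal [ 0.5596 -0.022   0.2188] tool shift cm [ 0.03  0.14 -0.05]
```

View pics/w6.png

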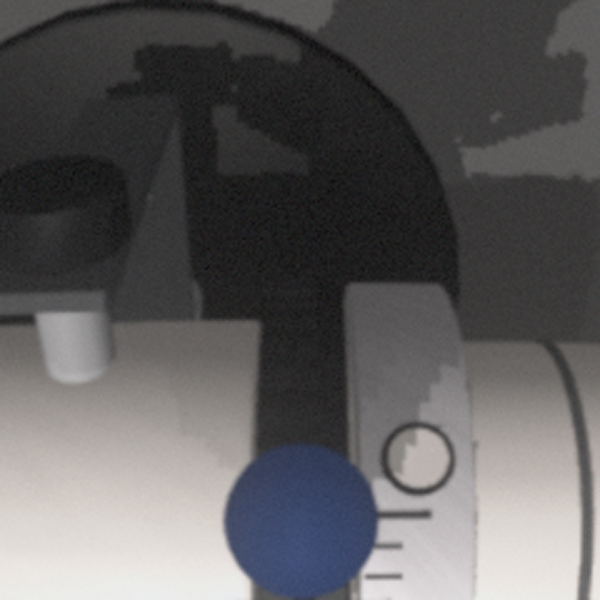

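View pics/t6.png

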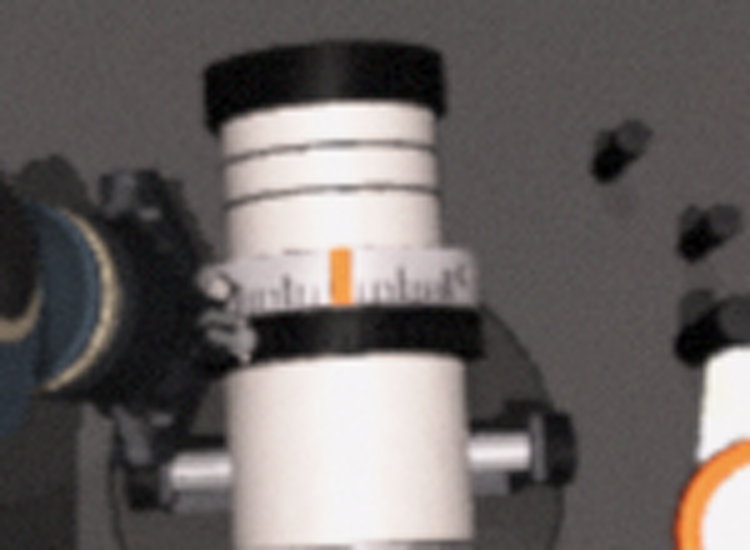

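>>> apply_moves(rows=[[[0,0,0],[0.1,0,0.02],0],[[0,0,0],[0.1,0,0.02],0],[[0,0,0],[0,0,0],0]])

```text
clock: 7.38
eef_pos: [0.5582, -0.0207, 0.2173]
tool_rot: [0.146, 0.666, 0.719, -0.135]
force: [-0.6, -2.8, -1.0]
grip_width: -0.004
```

>>> apply_moves(rows=[[[0,0,0],[0.1,0,0.02],0],[[0,0,0],[0,0,0],0]])

```text
clock: 7.55
eef_pos: [0.5581, -0.0199, 0.2168]
tool_rot: [0.146, 0.666, 0.719, -0.135]
force: [0.5, -3.4, -0.9]
grip_width: 0.0
```

>>> apply_moves(rows=[[[0,0,0],[0.1,0,0.02],0],[[0,0,0],[0,0,0],0]])

```text
clock: 7.72
eef_pos: [0.5581, -0.0195, 0.2165]
tool_rot: [0.146, 0.666, 0.719, -0.135]
force: [-0.4, -4.3, 0.1]
grip_width: -0.004
```

>>> apply_moves(rows=[[[0,0,0],[0.1,0,0.02],0],[[0,0,0],[0,0,0],0]])

```text
clock: 7.88
eef_pos: [0.5581, -0.019, 0.2161]
tool_rot: [0.146, 0.666, 0.719, -0.135]
force: [-0.7, -5.9, 1.2]
grip_width: -0.0
```

>>> apply_moves(rows=[[[0,0,0],[0.1,0,0.02],0],[[0,0,0],[0,0,0],0]])

```text
clock: 8.05
eef_pos: [0.5581, -0.0186, 0.2158]
tool_rot: [0.146, 0.666, 0.719, -0.136]
force: [-0.4, -5.8, 2.2]
grip_width: 0.0
```

The force has climbed to about 6 N with little further motion, which looks like the end stop. I'll back off and check the line against the dot.

>>> apply_moves(rows=[[[0,0,0],[-0.6,0,0],0],[[0,0,0],[-1.5,0,0],0],[[0,0,0],[-1.5,0,-0.5],0],[[0,0,0],[-1.5,0,-1.0],0],[[0,0,0],[0,0,0],0]])

```text
clock: 8.47
eef_pos: [0.5628, -0.062, 0.2529]
tool_rot: [0.148, 0.668, 0.717, -0.133]
force: [-0.1, -0.8, 0.6]
grip_width: 0.0
```

Run:
```python
from fit import *
from plant import snapshot
rel([tcpL(P0,.8)])
d=snapshot("wrist");np.savez("w7.npz",**d);crop(d,200,0,240,240,2.5,"pics/w7.png")
d=snapshot("side");np.savez("s7.npz",**d);crop(d,230,200,160,120,5,"pics/s7.png")
```

```text
clock 8.47 tcp [ 0.5628 -0.062   0.2529] az x 94.0 z [ 0.0343 -0.3877 -0.9212] F [-0.06 -0.75  0.59]
goal [ 0.5596 -0.022   0.2188] tool shift cm [ 5.02 -0.05  1.58]
```

View pics/w7.png

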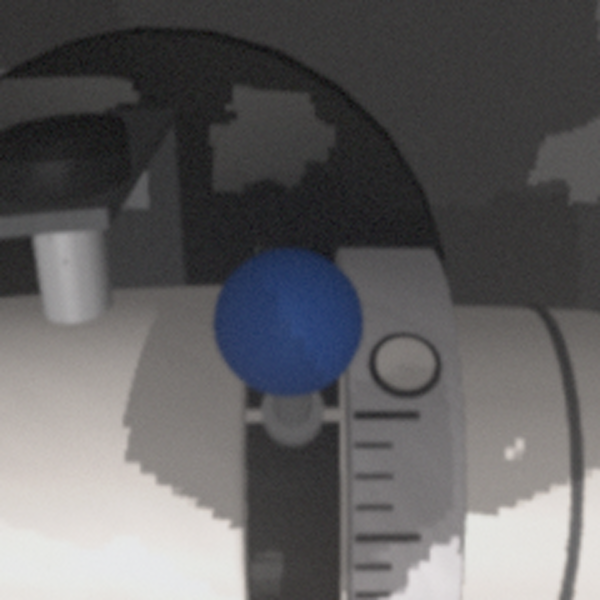

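View pics/s7.png

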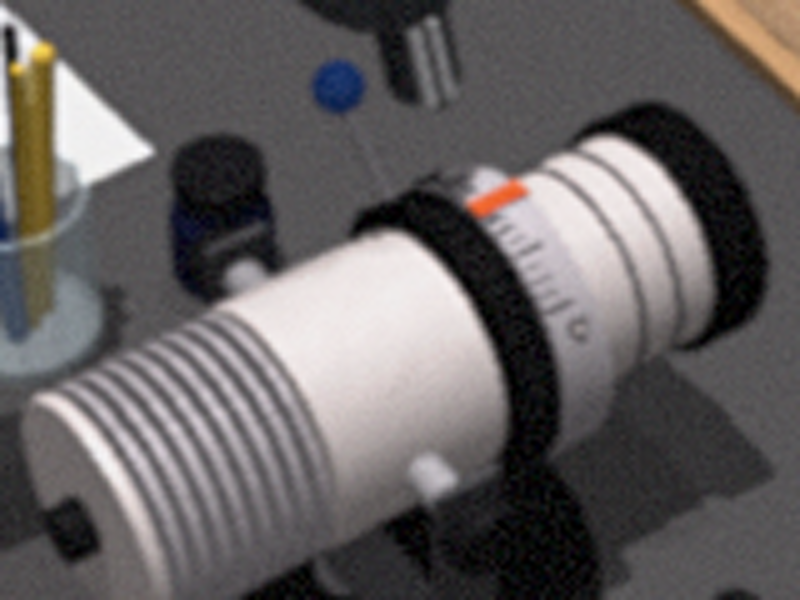

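The white line sits exactly on the last major tick (+0.8, row 414) by the large dot, so the iris is fully open and the lamp hasn't moved. Next I'll lift, untilt and cross to the left side of the knob.

>>> apply_moves(rows=[[[0,0,0],[0,0,-3.5],0],[[0,0,0],[0,0,-3.5],0],[[0,0.1,0],[0,0,-1.0],0],[[0,0.1,0],[0,0,0],0],[[0,0.1,0],[0,0,0],0]])

```text
clock: 8.98
eef_pos: [0.5597, -0.0246, 0.3237]
tool_rot: [0.036, 0.677, 0.735, -0.031]
force: [-0.1, -0.9, -0.5]
grip_width: -0.003
```

>>> apply_moves(rows=[[[0,0.1,0],[0,0,0],0],[[0,0,0],[1.0,0,0],0],[[0,0,0],[1.0,0,0],0],[[0,0,0],[0,0,0],0],[[0,0,0],[0,0,0],0]])

```text
clock: 9.4
eef_pos: [0.5571, -0.0047, 0.3219]
tool_rot: [-0.0, 0.678, 0.736, -0.0]
force: [-1.1, 0.8, 0.1]
grip_width: 0.002
```

Run:
```python
from fit import *
k=dict(tilt=0,side=1,e=.010)
rel([tcpL(P0,.8,.018,**{**k,"e":-.08}),tcpL(P0,.8,.018,**k)]+[tcpL(P0,a,**k) for a in (.8,.6,.4,.2,.02)])
```

```text
clock 9.4 tcp [ 0.5571 -0.0047  0.3219] az x 94.7 z [-1.2e-03 -1.0e-04 -1.0e+00] F [-1.12  0.78  0.09]
goal [0.5551 0.0431 0.2972] tool shift cm [4.78 0.19 2.47]
goal [0.5551 0.0431 0.2072] tool shift cm [ 4.78  0.2  11.47]
goal [0.5563 0.0252 0.2072] tool shift cm [ 2.98  0.18 11.47]
goal [0.5576 0.0072 0.2224] tool shift cm [1.18 0.16 9.95]
goal [ 0.559  -0.0134  0.2337] tool shift cm [-0.89  0.13  8.82]
goal [ 0.5606 -0.0359  0.2406] tool shift cm [-3.14  0.1   8.13]
goal [ 0.5621 -0.0569  0.243 ] tool shift cm [-5.25  0.08  7.89]
```

>>> apply_moves(rows=[[[0,0,0],[2.4,0.1,0],0],[[0,0,0],[2.4,0.1,0],0],[[0,0,0],[0,0,3.0],0],[[0,0,0],[0,0,3.0],0],[[0,0,0],[0,0,0],0]])

```text
clock: 9.82
eef_pos: [0.5518, 0.0424, 0.2572]
tool_rot: [-0.003, 0.678, 0.735, -0.005]
force: [-0.5, -0.2, -1.1]
grip_width: -0.003
```

Run:
```python
from fit import *
from plant import snapshot
k=dict(tilt=0,side=1,e=.010)
rel([tcpL(P0,.8,.018,**k)])
d=snapshot("wrist");np.savez("w8.npz",**d);cv2.imwrite("pics/w8.png",d["img"])
d=snapshot("top");np.savez("t8.npz",**d);crop(d,240,190,200,150,4,"pics/t8.png")
```

```text
clock 9.82 tcp [0.5518 0.0424 0.2572] az x 94.63 z [-0.0107 -0.0026 -0.9999] F [-0.53 -0.21 -1.1 ]
goal [0.5551 0.0431 0.2072] tool shift cm [0.05 0.39 4.99]
```

View pics/w8.png

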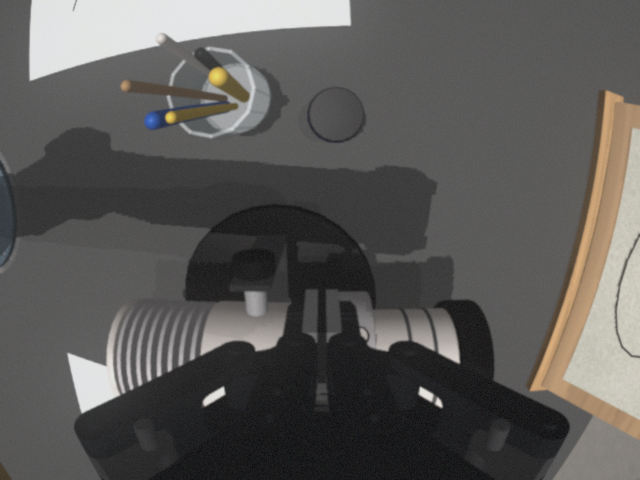

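View pics/t8.png

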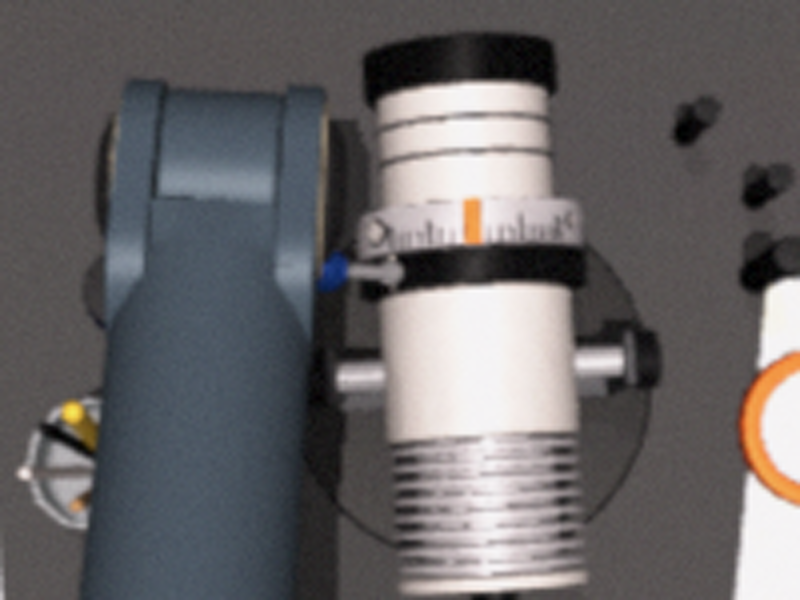

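Run:
```python
from fit import *
t=dict(np.load("t8.npz"))
print(atz(t,240+333/4,190+272/4,.217),pt(P0,.055,.118,.8),proj(t,pt(P0,.055,.118,.8)))
k=dict(tilt=0,side=1,e=.010);rel([tcpL(P0,.8,.018,**k)])
```

```text
[ 0.55473272 -0.00191438  0.217     ] [0.55894478 0.00228757 0.21721139] [321.38727155 256.04719887]
clock 9.92 tcp [0.5551 0.0412 0.2622] az x 94.49 z [-0.002  -0.0011 -1.    ] F [ 0.15 -1.19  0.44]
goal [0.5551 0.0431 0.2072] tool shift cm [0.2  0.02 5.5 ]
```

>>> apply_moves(rows=[[[0,0,0],[0.2,0,2.5],0],[[0,0,0],[0,0,2.5],0],[[0,0,0],[0,0,0.5],0],[[0,0,0],[0,0,0],0],[[0,0,0],[0,0,0],0]])

```text
clock: 10.33
eef_pos: [0.5567, 0.0424, 0.2094]
tool_rot: [0.001, 0.679, 0.734, 0.001]
force: [0.2, 0.0, 0.6]
grip_width: 0.004
```

Run:
```python
from fit import *
from plant import snapshot
k=dict(tilt=0,side=1,e=.010)
rel([tcpL(P0,a,**k) for a in (.8,.6,.4,.2,.1,.02)])
d=snapshot("side");crop(d,230,120,160,150,4,"pics/s9.png")
```

```text
clock 10.33 tcp [0.5567 0.0424 0.2094] az x 94.4 z [ 2.7e-03  3.0e-04 -1.0e+00] F [0.21 0.03 0.59]
goal [0.5563 0.0252 0.2072] tool shift cm [-1.71 -0.17  0.22]
goal [0.5576 0.0072 0.2224] tool shift cm [-3.51 -0.18 -1.3 ]
goal [ 0.559  -0.0134  0.2337] tool shift cm [-5.58 -0.19 -2.43]
goal [ 0.5606 -0.0359  0.2406] tool shift cm [-7.83 -0.2  -3.12]
goal [ 0.5614 -0.0475  0.2424] tool shift cm [-9.   -0.21 -3.3 ]
goal [ 0.5621 -0.0569  0.243 ] tool shift cm [-9.94 -0.22 -3.36]
```

View pics/s9.png

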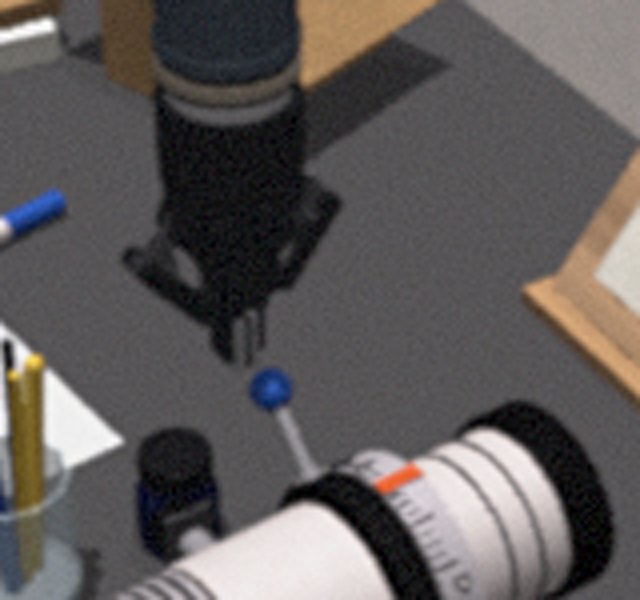

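The closed fingers are at (240,345) in the crop, just left of and behind the knob at (270,390) and clear of it. I'll begin the push back.

>>> apply_moves(rows=[[[0,0,0],[-0.4,-0.1,0.1],0],[[0,0,0],[-0.4,-0.1,0],0],[[0,0,0],[-0.4,0,0],0],[[0,0,0],[-0.3,0,0],0],[[0,0,0],[-0.3,0,-0.2],0]])

```text
clock: 10.8
eef_pos: [0.5549, 0.0251, 0.2088]
tool_rot: [-0.001, 0.679, 0.734, 0.001]
force: [-0.7, 4.0, 0.1]
grip_width: 0.001
```

>>> apply_moves(rows=[[[0,0,0],[-0.3,0,-0.25],0],[[0,0,0],[-0.3,0,-0.25],0],[[0,0,0],[-0.3,0,-0.25],0],[[0,0,0],[-0.3,0,-0.25],0],[[0,0,0],[-0.3,0,-0.2],0]])

```text
clock: 11.22
eef_pos: [0.5561, 0.0122, 0.2214]
tool_rot: [-0.002, 0.679, 0.734, 0.002]
force: [-2.2, 7.2, 6.2]
grip_width: 0.003
```

>>> apply_moves(rows=[[[0,0,0],[-0.3,0,-0.17],0],[[0,0,0],[-0.3,0,-0.17],0],[[0,0,0],[-0.3,0,-0.17],0],[[0,0,0],[-0.3,0,-0.17],0],[[0,0,0],[-0.3,0,-0.17],0]])

```text
clock: 11.63
eef_pos: [0.5577, -0.0031, 0.2302]
tool_rot: [-0.001, 0.679, 0.735, 0.002]
force: [-1.0, 6.2, 4.2]
grip_width: -0.001
```

Run:
```python
from fit import *
from plant import snapshot
k=dict(tilt=0,side=1,e=.010)
rel([tcpL(P0,a,**k) for a in (.4,.2,.1,.02)])
d=snapshot("side");crop(d,230,180,160,110,5,"pics/s10.png")
d=snapshot("wrist");cv2.imwrite("pics/w10.png",d["img"])
```

```text
clock 11.63 tcp [ 0.5577 -0.0031  0.2302] az x 94.54 z [ 0.001   0.0036 -1.    ] F [-1.02  6.21  4.21]
goal [ 0.559  -0.0134  0.2337] tool shift cm [-1.04  0.05 -0.35]
goal [ 0.5606 -0.0359  0.2406] tool shift cm [-3.29  0.03 -1.05]
goal [ 0.5614 -0.0475  0.2424] tool shift cm [-4.45  0.02 -1.23]
goal [ 0.5621 -0.0569  0.243 ] tool shift cm [-5.4   0.01 -1.29]
```

View pics/s10.png

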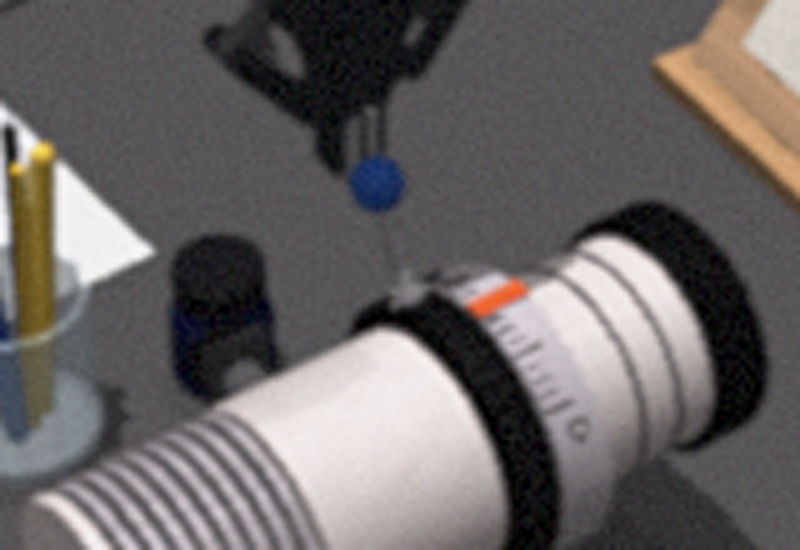

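View pics/w10.png

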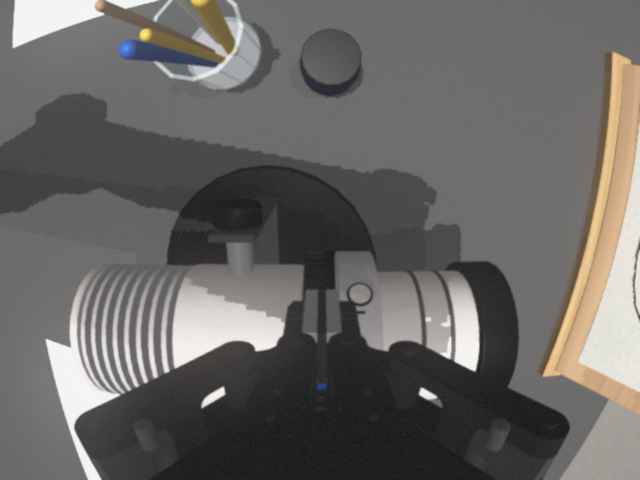

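>>> apply_moves(rows=[[[0,0,0],[-0.3,0,-0.12],0],[[0,0,0],[-0.3,0,-0.12],0],[[0,0,0],[-0.3,0,-0.12],0],[[0,0,0],[-0.3,0,-0.12],0],[[0,0,0],[-0.3,0,-0.1],0]])

```text
clock: 12.15
eef_pos: [0.5587, -0.0198, 0.2355]
tool_rot: [-0.0, 0.679, 0.734, 0.001]
force: [-0.6, 5.1, 3.3]
grip_width: -0.003
```

>>> apply_moves(rows=[[[0,0,0],[-0.3,0,-0.1],0],[[0,0,0],[-0.3,0,-0.1],0],[[0,0,0],[-0.3,0,-0.08],0],[[0,0,0],[-0.3,0,-0.06],0],[[0,0,0],[-0.3,0,-0.05],0]])

```text
clock: 12.57
eef_pos: [0.5594, -0.036, 0.2388]
tool_rot: [0.0, 0.679, 0.734, -0.0]
force: [0.4, 2.9, 1.5]
grip_width: 0.008
```

Run:
```python
from fit import *
from plant import snapshot
k=dict(tilt=0,side=1,e=.010)
rel([tcpL(P0,a,**k) for a in (.4,.2,.1,.02)])
d=snapshot("side");np.savez("s11.npz",**d);crop(d,270,200,100,75,8,"pics/s11.png")
```

```text
clock 12.57 tcp [ 0.5594 -0.036   0.2388] az x 94.39 z [-2.e-04 -2.e-04 -1.e+00] F [0.36 2.93 1.49]
goal [ 0.559  -0.0134  0.2337] tool shift cm [2.25 0.14 0.51]
goal [ 0.5606 -0.0359  0.2406] tool shift cm [ 0.    0.12 -0.19]
goal [ 0.5614 -0.0475  0.2424] tool shift cm [-1.16  0.12 -0.36]
goal [ 0.5621 -0.0569  0.243 ] tool shift cm [-2.11  0.11 -0.42]
```

View pics/s11.png

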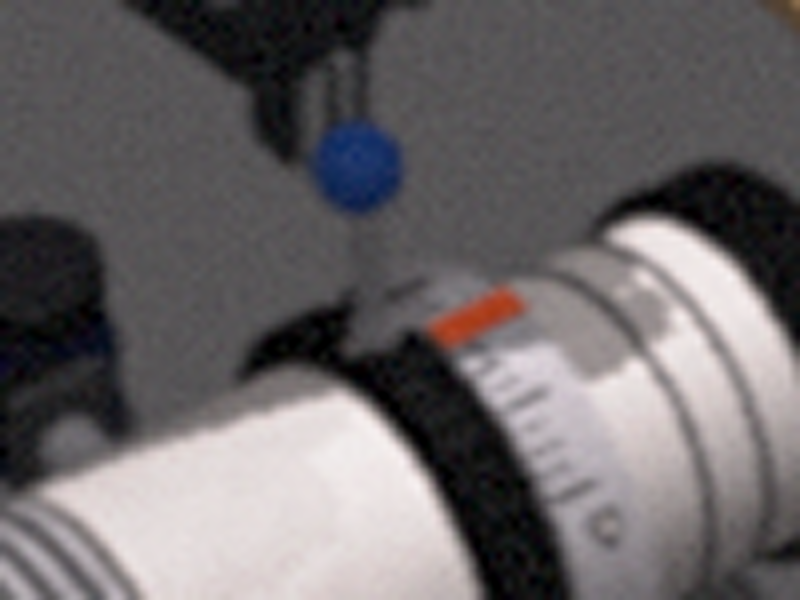

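>>> apply_moves(rows=[[[0,0,0],[0.6,0,0],0],[[0,0,0],[0.8,0,-3.0],0],[[0,0,0],[0.6,0,-3.0],0],[[0,0,0],[0,0,0],0],[[0,0,0],[0,0,0],0]])

```text
clock: 13.03
eef_pos: [0.5585, -0.0161, 0.2998]
tool_rot: [0.001, 0.679, 0.734, 0.001]
force: [-0.2, -0.4, -0.7]
grip_width: 0.0
```

Run:
```python
from fit import *
from plant import snapshot
rel([])
d=snapshot("wrist");np.savez("w12.npz",**d);crop(d,220,120,200,200,3,"pics/w12.png")
```

```text
clock 13.03 tcp [ 0.5585 -0.0161  0.2998] az x 94.42 z [ 2.7e-03 -9.0e-04 -1.0e+00] F [-0.15 -0.41 -0.75]
```

View pics/w12.png

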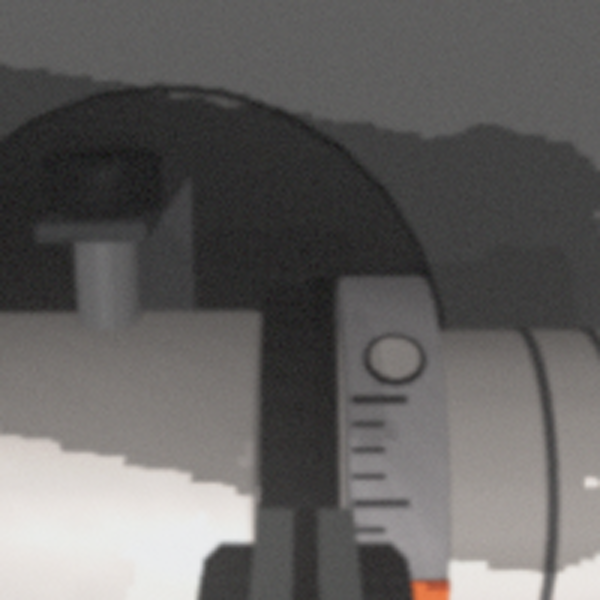

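>>> apply_moves(rows=[[[0,0,0],[0,2.5,-1.5],0],[[0,0,0],[-1,2.5,0],0],[[0,0,0],[-1,2,0],0],[[0,0,0],[0,0,0],0],[[0,0,0],[0,0,0],0]])

```text
clock: 13.5
eef_pos: [0.6286, -0.0313, 0.3114]
tool_rot: [-0.001, 0.68, 0.733, -0.002]
force: [-0.3, 0.4, -0.1]
grip_width: -0.004
```

Run:
```python
from fit import *
from plant import snapshot
rel([])
d=snapshot("wrist");np.savez("w13.npz",**d);cv2.imwrite("pics/w13.png",d["img"])
```

```text
clock 13.5 tcp [ 0.6286 -0.0313  0.3114] az x 94.28 z [-0.0042 -0.002  -1.    ] F [-0.28  0.37 -0.14]
```

View pics/w13.png

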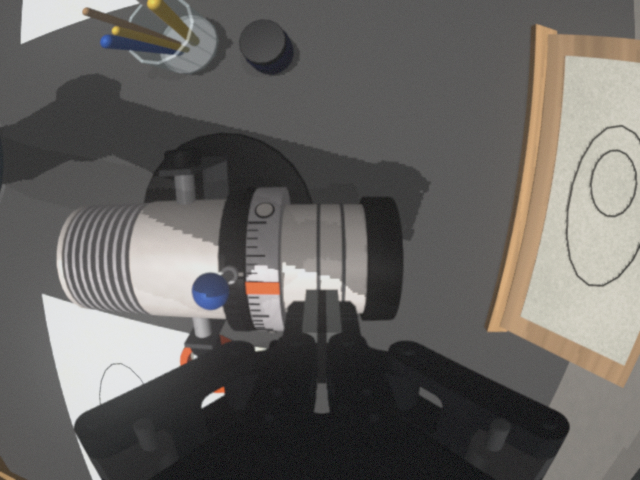

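Excellent view, with nothing hidden. I'll enlarge it.

Run:
```python
from fit import *
d=dict(np.load("w13.npz"));crop(d,190,180,110,160,5,"pics/w13c.png");crop(d,215,250,75,60,10,"pics/w13d.png")
for a in(-.1,0,.02,.1,.2,.8):print(a,proj(d,pt(P0,.064,.067,a),True))
```

```text
-0.1 [247.12824989 300.34147789]
0 [246.39408825 292.76462235]
0.02 [246.26753263 291.18051266]
0.1 [245.83413014 284.64674766]
0.2 [245.46595381 276.11592052]
0.8 [247.5288632  224.81592314]
```

View pics/w13c.png

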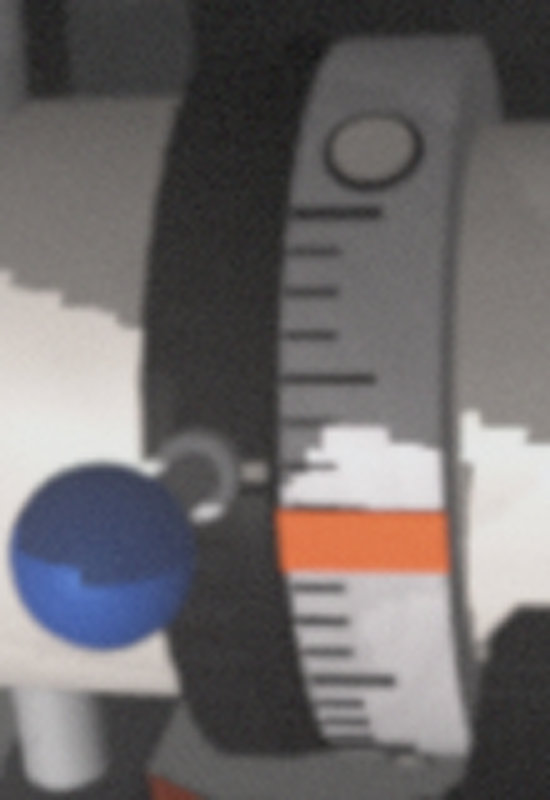

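View pics/w13d.png

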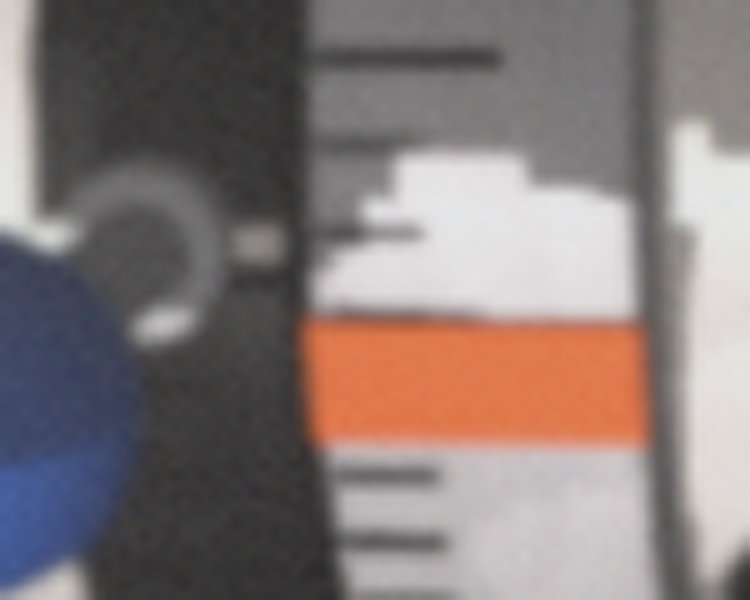

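The line reads +0.19 on the scale and the tape spans about +0.091 to −0.061, so its middle is near +0.015. That leaves about 20 mm of knob travel. I'll retrace to contact and push about 15 mm first.

>>> apply_moves(rows=[[[0,0,0],[1,-2,0],0],[[0,0,0],[1,-2.5,0],0],[[0,0,0],[0,-2.5,1.5],0],[[0,0,0],[-0.6,0,3.0],0],[[0,0,0],[-0.6,0,3.0],0]])

```text
clock: 13.97
eef_pos: [0.5571, -0.0268, 0.2389]
tool_rot: [-0.0, 0.679, 0.734, 0.002]
force: [-0.0, 0.7, -0.9]
grip_width: 0.003
```

>>> apply_moves(rows=[[[0,0,0],[0,0,0],0],[[0,0,0],[0,0,0],0]])

```text
clock: 14.13
eef_pos: [0.5571, -0.0273, 0.2379]
tool_rot: [-0.001, 0.68, 0.734, -0.001]
force: [-0.5, -0.3, 0.1]
grip_width: 0.002
```

Run:
```python
from fit import *
rel([np.array([.5594,-.0360,.2388]),np.array([.5594,-.0360,.2400])+pt(P0,.055,.118,.015)-pt(P0,.055,.118,.188)])
```

```text
clock 14.13 tcp [ 0.5571 -0.0273  0.2379] az x 94.38 z [-3.7e-03  1.0e-04 -1.0e+00] F [-0.5  -0.31  0.08]
goal [ 0.5594 -0.036   0.2388] tool shift cm [-0.88  0.16 -0.09]
goal [ 0.5608 -0.0562  0.2421] tool shift cm [-2.91  0.15 -0.42]
```

>>> apply_moves(rows=[[[0,0,0],[-0.5,0.1,-0.1],0],[[0,0,0],[-0.4,0,0],0],[[0,0,0],[-0.3,0,-0.05],0],[[0,0,0],[-0.3,0,-0.05],0],[[0,0,0],[-0.3,0,-0.05],0]])

```text
clock: 14.55
eef_pos: [0.562, -0.0447, 0.2424]
tool_rot: [0.0, 0.679, 0.734, 0.001]
force: [-0.3, 3.1, 2.0]
grip_width: 0.002
```

>>> apply_moves(rows=[[[0,0,0],[-0.2,0,-0.03],0],[[0,0,0],[-0.2,0,-0.03],0],[[0,0,0],[-0.1,0,-0.03],0],[[0,0,0],[-0.1,0,-0.02],0],[[0,0,0],[0,0,0],0]])

```text
clock: 14.97
eef_pos: [0.5618, -0.0515, 0.2424]
tool_rot: [0.0, 0.679, 0.734, 0.0]
force: [1.3, 2.8, 1.0]
grip_width: 0.001
```

Run:
```python
from fit import *
rel([np.array([.5594,-.0360,.2400])+pt(P0,.055,.118,.015)-pt(P0,.055,.118,.188)])
```

```text
clock 14.97 tcp [ 0.5618 -0.0515  0.2424] az x 94.4 z [ 3.e-04 -1.e-04 -1.e+00] F [1.27 2.79 1.  ]
goal [ 0.5608 -0.0562  0.2421] tool shift cm [-0.46 -0.13  0.04]
```

>>> apply_moves(rows=[[[0,0,0],[-0.1,0,0],0],[[0,0,0],[-0.1,0,0],0],[[0,0,0],[0,0,0],0]])

```text
clock: 15.22
eef_pos: [0.5617, -0.0535, 0.2423]
tool_rot: [-0.0, 0.679, 0.734, -0.0]
force: [0.1, 1.9, 2.6]
grip_width: 0.003
```

Run:
```python
from fit import *
rel([])
```

```text
clock 15.22 tcp [ 0.5617 -0.0535  0.2423] az x 94.4 z [-2.e-04 -1.e-04 -1.e+00] F [0.06 1.94 2.63]
```

>>> apply_moves(rows=[[[0,0,0],[0.6,0,0],0],[[0,0,0],[0.8,0,-3.0],0],[[0,0,0],[0.6,0,-3.0],0],[[0,0,0],[0,2.5,-1.5],0],[[0,0,0],[-1,2.5,0],0]])

```text
clock: 15.63
eef_pos: [0.6127, -0.0378, 0.3217]
tool_rot: [0.002, 0.678, 0.735, 0.003]
force: [1.7, -0.1, 0.5]
grip_width: 0.003
```

>>> apply_moves(rows=[[[0,0,0],[-1,2,0],0],[[0,0,0],[0,0,0],0],[[0,0,0],[0,0,0],0]])

```text
clock: 15.88
eef_pos: [0.6314, -0.0491, 0.3163]
tool_rot: [-0.0, 0.68, 0.733, -0.002]
force: [-0.1, 1.0, 0.0]
grip_width: 0.001
```

Run:
```python
from fit import *
from plant import snapshot
rel([])
d=snapshot("wrist");np.savez("w14.npz",**d);cv2.imwrite("pics/w14.png",d["img"]);crop(d,215,230,75,60,10,"pics/w14d.png")
```

```text
clock 15.88 tcp [ 0.6314 -0.0491  0.3163] az x 94.31 z [-0.0023 -0.0021 -1.    ] F [-0.08  0.96  0.02]
```

View pics/w14d.png

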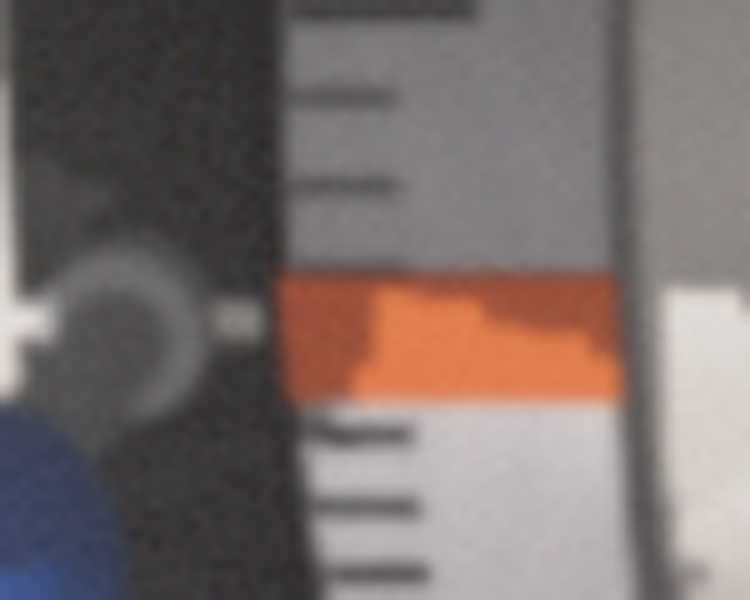

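The line is at row 322 and the tape spans 275–403 (centre 339) in the 10× crop, so about 0.020 rad (2.4 mm at the knob) is left. I'll check that with column profiles.

```bash
cat > meas.py <<'E'
from fit import *
def meas(d,c0,c1,t0,t1,r0,r1):
    im=d["img"].astype(float);g=im[r0:r1,c0:c1].mean((1,2));w=np.clip(g-np.median(g)-8,0,None);r=np.arange(r0,r1)
    line=(w*r).sum()/w.sum()
    big=im[r0-10:r1+10,t0:t1].mean(1);o=big[:,2]-big[:,0];rr=np.arange(r0-10,r1+10);h=.5*np.percentile(o,95)
    i=np.where(o>h)[0];a,b=i[0],i[-1]
    top=rr[a-1]+(h-o[a-1])/(o[a]-o[a-1]);bot=rr[b]+(o[b]-h)/(o[b]-o[b+1])
    c=(top+bot)/2
    print("line",line.round(2),"tape",top.round(2),bot.round(2),"c",c.round(2),"diff rad (line-tape, +=open side)",((c-line)*.1515/(bot-top)).round(4))
E
python3 - <<'E'
from meas import *
d=dict(np.load("w14.npz"))
print(d["img"][255:270,236:242].mean(2).round().astype(int))
for t in((245,249),(250,256),(262,272)): meas(d,237,241,*t,254,272)
E
```

```text
[[ 57  55  54  54  49  50]
 [ 56  55  59  53  55  54]
 [ 59  55  57  56  51  55]
 [ 63  55  55  60  53  56]
 [ 77  77  73  72  66  62]
 [ 96 107 108 107  98  72]
 [106 122 127 125 118  83]
 [105 125 125 129 117  86]
 [ 95 102 110 107 103  76]
 [ 80  78  77  78  76  63]
 [ 71  61  61  60  56  51]
 [ 60  56  54  53  54  54]
 [ 58  51  54  56  56  53]
 [ 57  54  52  54  55  51]
 [ 53  58  54  55  53  53]]
line 261.56 tape 256.97 269.64 c 263.31 diff rad (line-tape, +=open side) 0.0208
line 261.56 tape 257.42 269.77 c 263.59 diff rad (line-tape, +=open side) 0.0249
line 261.56 tape 257.57 269.74 c 263.66 diff rad (line-tape, +=open side) 0.0261
```

>>> apply_moves(rows=[[[0,0,0],[1,-2,0],0],[[0,0,0],[1,-2.5,0],0],[[0,0,0],[0,-2.5,1.5],0],[[0,0,0],[-0.6,0,3.0],0],[[0,0,0],[-0.6,0,2.7],0]])

```text
clock: 16.35
eef_pos: [0.5593, -0.0447, 0.2455]
tool_rot: [-0.0, 0.679, 0.734, 0.001]
force: [0.1, 0.5, -0.0]
grip_width: 0.002
```

>>> apply_moves(rows=[[[0,0,0],[0,0,0],0],[[0,0,0],[0,0,0],0]])

```text
clock: 16.52
eef_pos: [0.5598, -0.0452, 0.2449]
tool_rot: [-0.001, 0.68, 0.734, -0.001]
force: [0.8, -0.2, 0.9]
grip_width: 0.001
```

Run:
```python
from fit import *
rel([np.array([.5617,-.0535,.2423]),np.array([.5617,-.0535,.2423])+pt(P0,.055,.118,.015)-pt(P0,.055,.118,.035)])
```

```text
clock 16.52 tcp [ 0.5598 -0.0452  0.2449] az x 94.38 z [-2.8e-03  2.0e-04 -1.0e+00] F [ 0.84 -0.21  0.9 ]
goal [ 0.5617 -0.0535  0.2423] tool shift cm [-0.84  0.13  0.26]
goal [ 0.5619 -0.0559  0.2424] tool shift cm [-1.08  0.13  0.25]
```

Push to the equivalent of the previous end point, then 2 mm further, checking the pose.

>>> apply_moves(rows=[[[0,0,0],[-0.3,0.1,0.2],0],[[0,0,0],[-0.3,0,0],0],[[0,0,0],[-0.2,0,0],0],[[0,0,0],[-0.1,0,0],0],[[0,0,0],[0,0,0],0]])

```text
clock: 16.93
eef_pos: [0.5636, -0.0537, 0.2443]
tool_rot: [0.0, 0.679, 0.734, 0.001]
force: [1.2, 2.7, 2.3]
grip_width: -0.001
```

Run:
```python
from fit import *
rel([np.array([.5619,-.0559,.2424])])
```

```text
clock 16.93 tcp [ 0.5636 -0.0537  0.2443] az x 94.43 z [ 0.0017  0.0012 -1.    ] F [1.23 2.65 2.35]
goal [ 0.5619 -0.0559  0.2424] tool shift cm [-0.21 -0.19  0.19]
```

>>> apply_moves(rows=[[[0,0,0],[-0.1,0,0],0],[[0,0,0],[-0.1,0,0],0],[[0,0,0],[0,0,0],0]])

```text
clock: 17.18
eef_pos: [0.5633, -0.056, 0.2436]
tool_rot: [0.0, 0.679, 0.734, 0.0]
force: [-0.3, 2.2, 2.2]
grip_width: -0.003
```

Run:
```python
from fit import *
rel([np.array([.5619,-.0559,.2424])])
```

```text
clock 17.18 tcp [ 0.5633 -0.056   0.2436] az x 94.43 z [ 5.e-04  4.e-04 -1.e+00] F [-0.32  2.19  2.23]
goal [ 0.5619 -0.0559  0.2424] tool shift cm [ 0.02 -0.14  0.12]
```

>>> apply_moves(rows=[[[0,0,0],[0.6,0,0],0],[[0,0,0],[0.8,0,-3.0],0],[[0,0,0],[0.6,0,-3.0],0],[[0,0,0],[0,2.5,-1.5],0],[[0,0,0],[-1,2.5,0],0]])

```text
clock: 17.6
eef_pos: [0.6141, -0.0406, 0.3227]
tool_rot: [0.002, 0.678, 0.735, 0.003]
force: [0.1, -0.5, -1.3]
grip_width: 0.001
```

>>> apply_moves(rows=[[[0,0,0],[-1,2,0],0],[[0,0,0],[0,0,0],0],[[0,0,0],[0,0,0],0]])

```text
clock: 17.85
eef_pos: [0.6328, -0.0519, 0.3173]
tool_rot: [-0.0, 0.68, 0.733, -0.001]
force: [-0.1, 0.1, 0.3]
grip_width: 0.005
```

Run:
```python
from meas import *
from plant import snapshot
rel([])
d=snapshot("wrist");np.savez("w15.npz",**d);cv2.imwrite("pics/w15.png",d["img"]);crop(d,215,230,75,60,10,"pics/w15d.png")
```

```text
clock 17.85 tcp [ 0.6328 -0.0519  0.3173] az x 94.32 z [-0.0021 -0.0021 -1.    ] F [-0.06  0.14  0.31]
```

View pics/w15d.png

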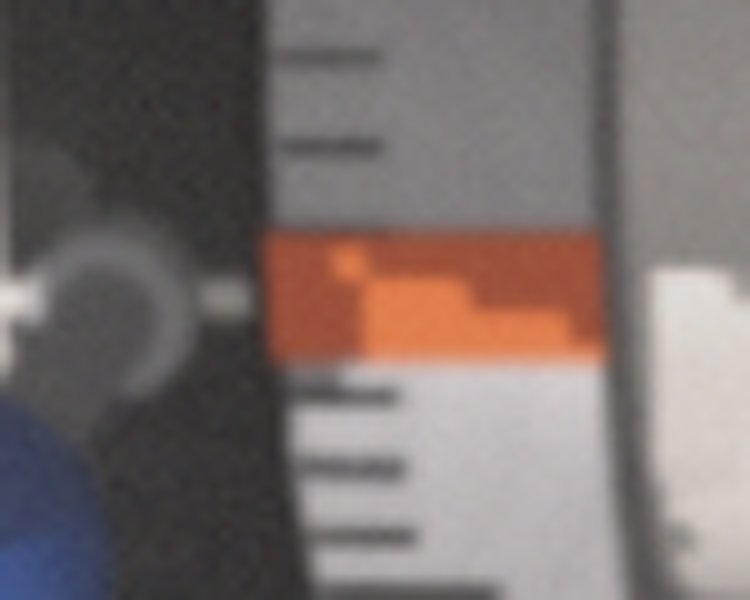

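Run:
```python
from meas import *
from plant import snapshot
d=dict(np.load("w15.npz"))
for t in((243,246),(246,249),(250,255),(262,272)): meas(d,236,239,*t,252,268)
s=snapshot("side");np.savez("s16.npz",**s);crop(s,290,200,80,60,10,"pics/s16.png")
t=snapshot("top");np.savez("t16.npz",**t);cv2.imwrite("pics/t16.png",t["img"])
# lamp shift check between t0 and now: front cap, rear
t0=np.load("top0.npz")["img"].astype(np.float32).mean(2);t1=t["img"].astype(np.float32).mean(2)
for (x,y,w,h) in((325,300,65,45),(325,195,62,30),(385,265,25,30)):
    print(cv2.phaseCorrelate(t0[y:y+h,x:x+w].copy(),t1[y:y+h,x:x+w].copy()))
```

```text
line 259.31 tape 252.83 265.69 c 259.26 diff rad (line-tape, +=open side) -0.0005
line 259.31 tape 252.92 265.56 c 259.24 diff rad (line-tape, +=open side) -0.0007
line 259.31 tape 253.31 265.63 c 259.47 diff rad (line-tape, +=open side) 0.002
line 259.31 tape 253.38 265.78 c 259.58 diff rad (line-tape, +=open side) 0.0033
((0.19506921596450866, 0.36081721268510947), 0.6437101367079181)
((0.16854150484349617, -0.8045079811244058), 0.19347147544225057)
((0.4939925129570675, 0.07984592906095855), 0.9482239214579264)
```

View pics/s16.png

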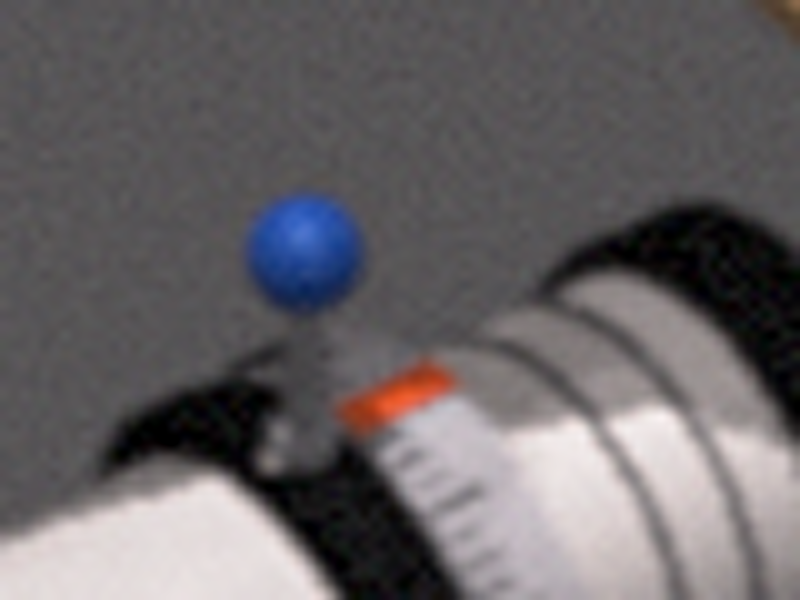

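View pics/t16.png

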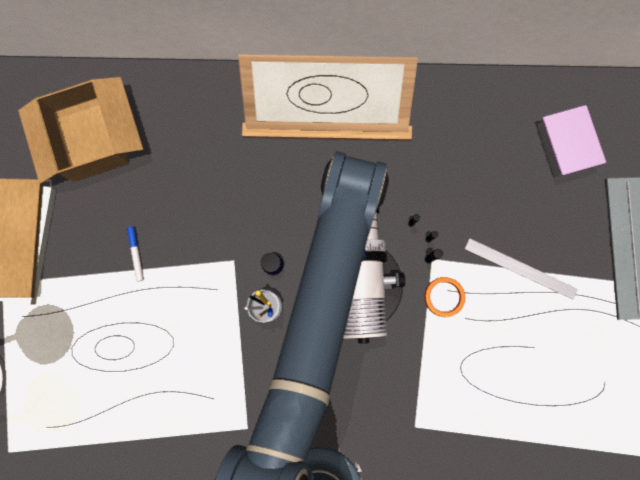

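The line is within 0.003 rad of the tape's middle, and the other objects look unmoved. I'll lift clear, then do a last check that the lamp hasn't shifted.

>>> apply_moves(rows=[[[0,0,0],[0,0,-2.5],0],[[0,0,0],[0,0,-2.5],0],[[0,0,0],[0,0,0],0],[[0,0,0],[0,0,0],0],[[0,0,0],[0,0,0],0]])

```text
clock: 18.42
eef_pos: [0.632, -0.0505, 0.3681]
tool_rot: [-0.001, 0.679, 0.734, 0.0]
force: [-0.4, -0.8, -0.5]
grip_width: 0.004
```

Run:
```python
from fit import *
from plant import snapshot
rel([])
s=snapshot("side");w=snapshot("wrist");crop(w,215,210,75,60,10,"pics/w17.png")
a=np.load("side0.npz")["img"].astype(np.float32).mean(2);b=s["img"].astype(np.float32).mean(2)
print("marker scene/lamp shifts px (side):")
for n,x,y,W,H in(("cap",340,220,45,50),("rear",234,275,70,50),("collar/right",345,250,20,40),("tall markers",360,290,50,80),("jar",212,205,42,70),("roll",310,365,70,60)):
    A=a[y:y+H,x:x+W].copy();B=b[y:y+H,x:x+W].copy();(dx,dy),r=cv2.phaseCorrelate(A,B,cv2.createHanningWindow((W,H),cv2.CV_32F));print(n,round(dx,2),round(dy,2),round(r,2),"meandiff",np.abs(A-B).mean().round(1))
```

```text
clock 18.42 tcp [ 0.632  -0.0505  0.3681] az x 94.43 z [-6.e-04  8.e-04 -1.e+00] F [-0.38 -0.81 -0.54]
marker scene/lamp shifts px (side):
cap 0.55 0.47 0.62 meandiff 7.2
rear -0.14 -0.01 0.98 meandiff 6.0
collar/right 0.09 -0.14 0.85 meandiff 1.0
tall markers -0.1 0.06 1.14 meandiff 1.6
jar 0.46 -0.02 0.9 meandiff 2.4
roll -0.04 -0.07 0.86 meandiff 1.8
```

View pics/w17.png

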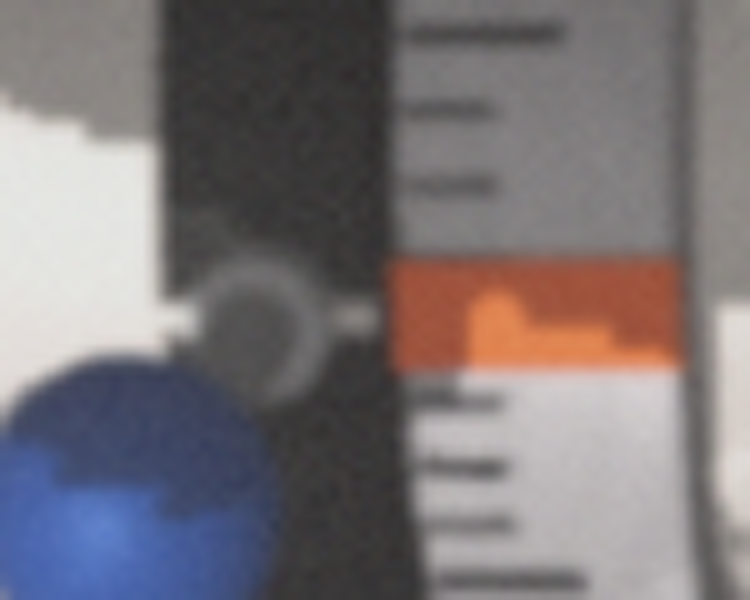

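```bash
python3 -c "
from plant import hand_in
print(hand_in())"
```

```text
the job is handed in; nothing more can be done
None
```

The iris is back at the marked setting and the job is handed in at 18.4 s.

**What I did**
- With closed fingertips I pushed the lever from about +0.27 rad to the open stop. The contact force levelled off at about 6 N, and the white line read exactly +0.8 on the scale beside the large dot.
- I then pushed it back from the other side in small steps, with two looks along the way. It never went past the mark.
- The highest force reading was under 10 N, well inside the limits.

**Last checks**
- **Alignment:** measured on the ring-side edge of the tape, the white line was within 0.001 rad of the tape's middle. Farther along the tape it was within 0.003 rad. The last picture, read by eye, gave about 0.004 rad.
- **Lamp and other things:** in the side camera the lamp's back and collar and the standing markers and tape roll had moved no more than 0.15 px.
- **Readings that disagreed:** about half a pixel showed at the front cap and at the pen jar, and up to 0.8 px in the top view where the arm partly blocks the lamp. I put these down to the arm and its shadow. The same items looked unmoved in the pictures.
- **Robot:** at hand-in the gripper was about 10 cm above the knob and touching nothing.

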